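# Stick and stow mixed tubes through the spatter gate

### The arm

A 7-joint arm with a two-finger parallel gripper is mounted at the origin on the work surface. World frame = base frame: x ahead of the robot, y to its left, z up, the work surface at z = 0. Lengths are in m, angles in rad, forces in N, time in s.
With the tool pointing down it reaches from about 0.4 to 0.85 m from the base axis. Payload 4.5 kg.
Tool frame: the origin (TCP) lies on the centre line of the jaws, within the pads' length; the fingertips stand 11 mm ahead of it and the grasp point (between the pads) lies 8 mm behind it; z points along the fingers, y is the direction in which the jaws open and shut (so a half turn about z gives the same grasp; the last joint's range is limited). The gripper opens to 88 mm and grips with 3 to 60 N. Pads are 18 mm wide; open, the fingers measure 123 mm over their backs; the gripper's body (75 mm by 187 mm) begins 45 mm behind the grasp point.
Start: joints at [1.185, 0.689, -0.195, 1.565, 0.157, 0.902, -0.215], TCP at [0.255, -0.571, 0.25] pointing down, gripper open.
Joint ranges: [-3.01, 3.01], [-0.46, 2.08], [-1.47, 1.51], [0.13, 2.56], [-1, 4.14], [0.04, 2.09], [-2.66, 2.66]. Speed limits (rad/s): [2.57, 2.57, 3.14, 3.14, 3.14, 3.14, 3.14].

### API

Orientations are given as a unit quaternion [x, y, z, w].
In Python, from plant import r, snapshot gives the robot as it stands.
- The arm moves only by the tool drive_tool, never from a script. Its argument "commands" is a list of rows, each an object of numbers: "wx", "wy", "wz": the turn, a rotation vector about the tool's x, y, z in rad; "dx", "dy", "dz": the shift along the tool's x, y, z in m; "claw": the opening, from 0 (shut) to 1 (fully open). A call has 1 to 12 rows; each row shifts and turns the commanded pose from where the row before left it, along the tool's axes as they then stand; what a row does not reach is not made up. A row lasts 1/10 s, in which the tool goes at most 50 mm and 8.59 degrees, less where a joint would pass 70% of its speed; a pose out of reach is approached as far as the arm can. A call is refused whole if a number of a shift passes 0.05 or a number of a turn 0.15, either way. A call with a gripper value outside its range is refused whole. The fingers move at their own pace and stop on an object; "grip_force" is the grip in N (left out, the last holds). Time passes only in rows, so rows that do not move let the fingers close. It gives the time, the measured TCP pose, the force and the opening at its end, in the units of the state.
- r.get_state(): the state, without advancing time (a new reading comes with each control period).
- snapshot(name): name is "scene" or "top" or "wrist"; returns a dict with "color" (480x640x3 uint8, red, green, blue), "fx", "fy", "cx", "cy" (pixels), "world_to_cam" (4x4, takes a point from world to camera coordinates); the wrist camera has in their place "T_tool_cam" (4x4, takes a point from camera to tool coordinates, whose origin is the TCP and whose axes are the flange's). Camera axes: x right, y up, looking along -z (the intrinsics and any distortion apply to the point x, -y, -z); pixel columns grow to the right and rows downward; lengths in m; the calibration is good to about 2 mm. A picture is of the moment at which its call begins: read the wrist's pose just before it. There is no depth.
- r.finish_job(): hands the job in, once; it reports no verdict.
The state is a dict: "clock": time; "q": joint angles; "qd": joint speeds; "joint_torque": joint torques, N m; "tool_pos": TCP position; "eef_rot": TCP orientation; "contact_force": force on the tool from outside, world axes, zero at the start; "moment": the same for the moment, N m; "opening": opening from 0.0 (shut) to 1.0 (fully open).
Only numpy, scipy, OpenCV 4.12 (cv2) and the standard library are available. Lean on these libraries where they do the work, as an engineer would, in place of code of your own. Each camera call takes 0.05 s, during which the arm holds its last target. There are 200 camera calls.

### The job

With the carriage out in front of the gate, lay the two red steel tubes lengthwise on its deck well apart, lay the two wooden sticks across both of them, one towards each end, and then lay all the aluminium tubes lengthwise across the sticks, side by side and clear of the steel, everything about centred along the deck. Then push the loaded carriage through the spring flap until it is fully home in the bay and the flap hangs shut behind the load. Leave the other things on the bench alone.

Things in the scene. Friction and masses are not known exactly. Their poses are not given: they have to be found in the camera images.
- deck (a point): Centre of the top face of the aluminium carriage's deck (190 mm long in x, 150 mm wide in y, plain and flat, top 30 mm above the bench; rides with the carriage). x points along the travel, towards the flap and into the bay; z is up.
- carriage (a joint): Travel of the carriage along its rails in m: 0 = fully out in front of the gate, 0.31 = home against the end stop, inside the bay. About 3 N of friction, no spring; stays where left. It starts within 0.02 of fully out.
- handle (a point): Centre of the top of the carriage's push plate: an upright orange plate, 16 mm thick along the travel, 44 mm wide, its top 96 mm above the bench, standing on a low tongue 245 mm behind the deck's centre (deck x = -0.245); its underside is at the tongue, 22 mm above the bench. It stays in front of the gate when the carriage is home.
- flap (a joint): Swing of the yellow spring flap in rad: 0 = hanging shut, positive = swung inwards into the bay. A weak spring (0.015 N m/rad) shuts it. The load pushes it open (the deck, tongue and push plate do not touch it), it slides over the load and falls shut behind it; it can swing both ways, 1.4 at most.
- flap_edge (a point): Middle of the flap's lower edge, 62 mm above the bench when shut (level with the lower tubes' tops, so only the sticks and upper tubes meet it). The flap is 162 mm wide and hangs from a hinge 118 mm above the bench, 140 mm ahead (in the travel direction) of the deck's centre when the carriage is fully out. Round it stands a blue gate frame 198 mm wide, 137 mm high; behind it an open-topped bay with sides 45 mm high, 186 mm apart, its end wall 433 mm ahead of that same point.
- rig: The fixed blue gate rig with rails, standing on the bench; its origin is on the bench under the deck's centre when the carriage is fully out, x along the travel.
- steel0_c (a point): Centre of a red-primed square steel tube, 30 x 30 x 160 mm, 0.3 kg, lying on the bench. Its x axis runs along its length.
- steel1_c (a point): Centre of a red-primed square steel tube, 30 x 30 x 160 mm, 0.3 kg, lying on the bench. Its x axis runs along its length.
- stick0_c (a point): Centre of a pale wooden spacer stick, 14 x 14 x 140 mm, 30 g, lying on the bench. Its x axis runs along its length.
- stick1_c (a point): Centre of a pale wooden spacer stick, 14 x 14 x 140 mm, 30 g, lying on the bench. Its x axis runs along its length.
- alu0_c (a point): Centre of a bare aluminium square tube, 20 x 20 x 150 mm, 90 g, lying on the bench; may be absent (two or three of these tubes are there). Its x axis runs along its length.
- alu1_c (a point): Centre of a bare aluminium square tube, 20 x 20 x 150 mm, 90 g, lying on the bench; may be absent (two or three of these tubes are there). Its x axis runs along its length.
- alu2_c (a point): Centre of a bare aluminium square tube, 20 x 20 x 150 mm, 90 g, lying on the bench; may be absent (two or three of these tubes are there). Its x axis runs along its length.
- spray: Bystander: spray can, 60 mm across, 170 mm high; origin under its foot.
- magnet: Bystander: red magnetic square, 90 x 90 x 14 mm; origin under its centre.
- hammer: Bystander: hammer lying on the bench; x runs from handle to head.
- brush: Bystander: brush lying on the bench; x runs from handle to tip.
- tape: Bystander: yellow tape measure, 70 x 36 x 66 mm; origin under its centre.
- wrench: Bystander: wrench lying on the bench; x along it.
- brassbar: Bystander: brass bar, 110 x 25 x 12 mm; x along it.
Mind the look-alikes: they are no part of the job. Leave any green or turquoise look-alike of the part that bears steel1_c alone.

How it is judged:
By the outcome, as a careful person would: the job done as asked, in the order asked, and still so for the second after the job is handed in, with the robot touching nothing.
Of alu0, alu1, alu2 only 2 to 3 are there at a start; the rules pass over those that are not, and their reading is None.
At some moment in a run one of alu0, alu1, alu2 may be knocked a few centimetres aside while the robot is not near it.
Once in a run the grip may slacken for a moment while it holds something.
It also fails if it takes over 210 s, if anything falls off the work surface, if the arm or the gripper's body presses on something with over 40 N, if the wrist force passes 120 N, or if a joint passes its speed limit or range.

## Working session

There is one attempt and no reset: what is moved stays moved. The work goes in short steps, Python scripts to look and compute and a tool call to move; the robot and the scene stay as the last step left them, time stands still between calls to the robot, and variables do not carry over. Pictures are saved under pics/ and viewed, on a budget of 14 in all, crops included, one or two more only if the job needs it, and the job is handed in when it is done.

Besides the shell and the picture viewer there is one more tool, called after "Emit:" by a JSON object that holds its "name" and its "arguments", one argument or row to a line. drive_tool: Moves the arm, as the interface text tells. Its arguments: {"type":"object","properties":{"commands":{"type":"array","items":{"type":"object","properties":{"wx":{"type":"number"},"wy":{"type":"number"},"wz":{"type":"number"},"dx":{"type":"number"},"dy":{"type":"number"},"dz":{"type":"number"},"claw":{"type":"number"}}}},"grip_force":{"type":"number"}},"required":["commands"]}

```bash
mkdir -p pics; ls
python3 - <<'E'
from plant import r, snapshot
import cv2,numpy as np,pickle
s=r.get_state();print(s)
for n in("scene","top"):
    d=snapshot(n);pickle.dump(d,open(f"pics/{n}0.pkl","wb"));cv2.imwrite(f"pics/{n}0.png",d["color"][:,:,::-1])
    print(n,d["fx"],d["fy"],d["cx"],d["cy"],np.round(d["world_to_cam"],3).tolist(),d.keys())
E
```

```text
pics
{'clock': 0.0, 'q': array([ 1.18481132,  0.68997925, -0.19449818,  1.56627456,  0.15731181,
        0.90248872, -0.21509645]), 'qd': array([-0.00122954, -0.00077812,  0.00025591,  0.00039899,  0.00059329,
       -0.00033388, -0.00117532]), 'joint_torque': array([-3.42036383e-04, -5.27561653e+01, -1.26719914e+00, -1.53427309e+01,
       -5.26539492e-02,  6.71208400e-03,  1.79470203e-04]), 'tool_pos': array([ 0.25444155, -0.57023514,  0.24893107]), 'eef_rot': array([ 9.78045174e-01,  2.08391134e-01, -2.52544788e-04, -8.42291794e-04]), 'contact_force': array([ 0.17852147, -0.31785803,  0.89791005]), 'moment': array([ 0.03458978,  0.02911879, -0.02274359]), 'opening': 1.0020630808846003}
scene 490.34715080251215 490.34715080251215 323.55925205448796 244.62684799391795 [[0.88, 0.475, -0.017, -0.465], [-0.284, 0.554, 0.783, 0.114], [0.381, -0.684, 0.622, -1.727], [0.0, 0.0, 0.0, 1.0]] dict_keys(['color', 'fx', 'fy', 'cx', 'cy', 'world_to_cam'])
top 533.8140242634042 533.8140242634042 326.4778856042401 231.13597230759356 [[-0.079, -0.997, -0.0, -0.038], [0.971, -0.077, 0.224, -0.556], [-0.223, 0.018, 0.975, -1.603], [0.0, 0.0, 0.0, 1.0]] dict_keys(['color', 'fx', 'fy', 'cx', 'cy', 'world_to_cam'])
```

View pics/top0.png

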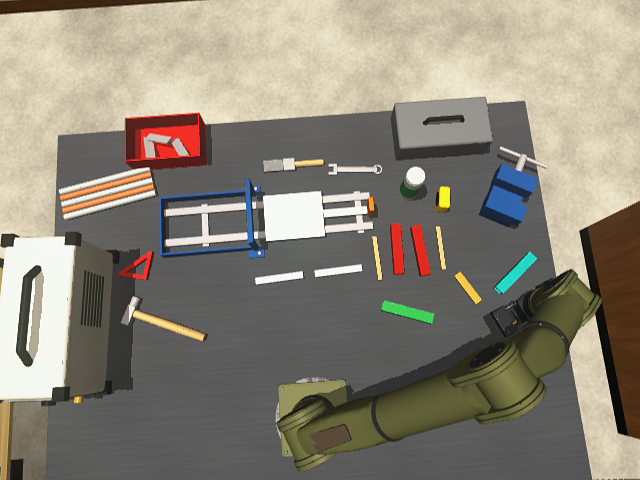

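View pics/scene0.png

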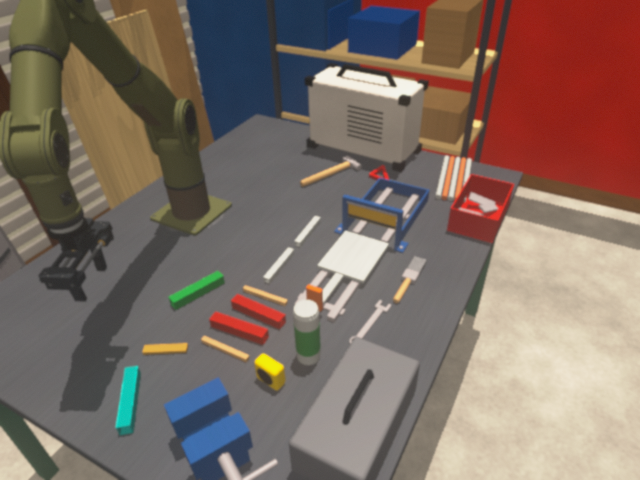

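The top view shows:
- **Steel:** red tubes at (397,249) and (420,250). The green tube (408,312) and turquoise tube (515,272) are look-alikes.
- **Sticks:** pale sticks at (377,258) and (441,248). The brass bar (468,288) is thicker and darker, so it is not one.
- **Aluminium:** two tubes at (279,278) and (338,271). The red box's scraps and the striped bundle do not fit the sizes.
- **Carriage:** deck at (294,216), orange plate at (371,206), gate at about (252,216). Travel is towards image left (+y).

Next I measure these and make one confirming crop.

```bash
cat > h.py <<'E'
import cv2,numpy as np,pickle
from plant import r,snapshot
from scipy.spatial.transform import Rotation as R
def rays(d,uv):
    uv=np.atleast_2d(np.asarray(uv,float))
    if "world_to_cam" in d: T=np.linalg.inv(d["world_to_cam"])
    else: T=d["Twc"]
    v=np.c_[(uv[:,0]-d["cx"])/d["fx"],-(uv[:,1]-d["cy"])/d["fy"],-np.ones(len(uv))]
    return T[:3,3],v@T[:3,:3].T
def onplane(d,uv,z):
    o,v=rays(d,uv); return (o+v*((z-o[2])/v[:,2])[:,None])[:,:2]
def proj(d,P):
    W=d["world_to_cam"] if "world_to_cam" in d else np.linalg.inv(d["Twc"])
    c=W@np.r_[P,1]; return d["cx"]-d["fx"]*c[0]/c[2], d["cy"]+d["fy"]*c[1]/c[2]
def wrist():
    s=r.get_state();T=np.eye(4);T[:3,:3]=R.from_quat(s["eef_rot"]).as_matrix();T[:3,3]=s["tool_pos"]
    d=snapshot("wrist");d["Twc"]=T@d["T_tool_cam"];return d,s
def blobs(d,lo,hi,z,amin=60,roi=None,amax=1e9):
    """coloured blobs -> rectangle on plane z: centre, long axis angle, length, width"""
    hsv=cv2.cvtColor(d["color"],cv2.COLOR_RGB2HSV);m=cv2.inRange(hsv,np.array(lo),np.array(hi))
    if roi: k=np.zeros_like(m);k[roi[1]:roi[3],roi[0]:roi[2]]=255;m&=k
    out=[]
    for c in cv2.findContours(m,cv2.RETR_EXTERNAL,cv2.CHAIN_APPROX_NONE)[0]:
        if not amin<cv2.contourArea(c)<amax: continue
        p=onplane(d,c[:,0,:],z);(cx,cy),(w,h),a=cv2.minAreaRect((p*1000).astype(np.float32))
        if w<h: w,h,a=h,w,a+90
        out.append((np.round(c[:,0].mean(0)),round(cx/1000,4),round(cy/1000,4),round((a+90)%180-90,1),round(w),round(h)))
    return out
E
python3 - <<'E'
from h import *
d=pickle.load(open("pics/top0.pkl","rb"))
for n,lo,hi,z in(("red",(0,150,60),(6,255,255),.03),("stick",(10,50,150),(22,150,255),.014),("white",(0,0,170),(180,45,255),.02),("whitedeck",(0,0,170),(180,45,255),.03),("orange",(7,180,120),(15,255,255),.096),("green",(50,120,60),(70,255,255),.03),("turq",(80,120,60),(95,255,255),.03)):
    print(n);[print("  ",b) for b in blobs(d,lo,hi,z,25,(220,150,560,340))]
h=cv2.cvtColor(d["color"],cv2.COLOR_RGB2HSV)
print(h[258,377],h[248,441],h[206,371],h[278,279],h[216,294],h[249,397])
c=cv2.resize(d["color"][165:345,250:510,::-1],None,fx=3,fy=3,interpolation=cv2.INTER_CUBIC);cv2.imwrite("pics/crop1.png",c)
E
```

```text
red
   (array([420., 250.]), 0.4755, -0.3718, 4.5, 162, 35)
   (array([397., 249.]), 0.4849, -0.2995, -1.9, 162, 34)
stick
   (array([442., 259.]), 0.4414, -0.4419, -0.2, 61, 13)
   (array([309., 162.]), 0.8004, -0.0423, -89.5, 97, 20)
white
   (array([279., 277.]), 0.4251, 0.0791, -86.4, 150, 22)
   (array([338., 270.]), 0.433, -0.1083, -87.2, 150, 22)
   (array([233., 237.]), 0.5672, 0.2152, -89.4, 87, 23)
   (array([232., 207.]), 0.6669, 0.2142, -89.6, 82, 23)
   (array([324., 212.]), 0.6228, -0.0579, -89.6, 346, 151)
   (array([415., 176.]), 0.7237, -0.3871, -6.5, 63, 59)
   (array([355., 169.]), 0.7634, -0.1914, 85.4, 175, 35)
   (array([279., 164.]), 0.801, 0.0569, 87.7, 102, 39)
   (array([545., 195.]), 0.5747, -0.7649, -4.6, 418, 186)
whitedeck
   (array([279., 277.]), 0.4236, 0.0783, -86.4, 149, 22)
   (array([338., 270.]), 0.4315, -0.108, -87.2, 149, 22)
   (array([233., 237.]), 0.5649, 0.2136, -89.4, 86, 23)
   (array([232., 207.]), 0.664, 0.2126, -89.6, 81, 23)
   (array([324., 212.]), 0.6202, -0.0579, -89.6, 344, 151)
   (array([415., 176.]), 0.7205, -0.3851, -6.5, 62, 59)
   (array([355., 169.]), 0.7598, -0.1906, 85.4, 174, 35)
   (array([279., 164.]), 0.7972, 0.0562, 87.7, 102, 39)
   (array([545., 195.]), 0.5948, -0.8212, 13.4, 437, 176)
orange
green
   (array([407., 312.]), 0.2859, -0.31, 70.2, 162, 33)
   (array([405., 188.]), 0.6803, -0.3453, 28.9, 58, 31)
turq
   (array([515., 273.]), 0.3787, -0.6605, -50.3, 167, 33)
[ 23 113 248] [ 23 116 249] [ 17 211 247] [ 75   2 249] [ 45   4 249] [  2 217 228]
```

View pics/crop1.png

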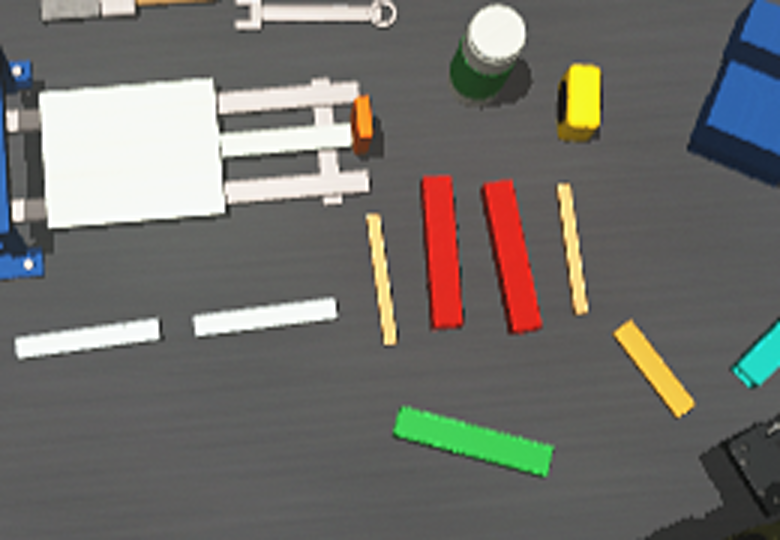

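The crop confirms both red tubes, both thin pale sticks, two bare aluminium tubes, deck and orange plate. The green, turquoise and brass bars are separate. Now the deck, plate, sticks and gate axis.

Run:
```python
from h import *
d=pickle.load(open("pics/top0.pkl","rb"))
print("stick",blobs(d,(20,70,150),(26,160,255),.014,40,(360,225,460,290)))
print("plate",blobs(d,(8,180,200),(19,255,255),.096,15,(355,185,385,225)))
hsv=cv2.cvtColor(d["color"],cv2.COLOR_RGB2HSV);m=cv2.inRange(hsv,np.array((0,0,170)),np.array((180,45,255)))
m=cv2.morphologyEx(m,cv2.MORPH_OPEN,np.ones((21,21)))[150:260]
c=max(cv2.findContours(m,0,2)[0],key=cv2.contourArea)[:,0]+[0,150]
ap=cv2.approxPolyDP(c.astype(np.int32),6,True)[:,0];print(ap.tolist(),onplane(d,ap,.03).round(4).tolist())
q=onplane(d,c,.03);print(cv2.minAreaRect((q*1000).astype(np.float32)))
b=blobs(d,(100,150,60),(125,255,255),.137,100,(150,160,270,270));print("blue",b)
w,s=wrist();print(w["fx"],w["cx"],w["cy"],np.round(w["T_tool_cam"],3).tolist())
```

```text
stick [(array([377., 258.]), 0.4651, -0.2355, 2.2, 140, 13), (array([440., 247.]), 0.4827, -0.4413, 0.7, 138, 12)]
plate [(array([371., 204.]), 0.6205, -0.2252, -0.1, 42, 14)]
[[264, 196], [266, 238], [322, 235], [320, 193]] [[0.6914, 0.1096], [0.552, 0.1107], [0.5477, -0.0674], [0.6871, -0.0717]]
((619.6048583984375, 19.967376708984375), (186.6945037841797, 149.593994140625), 86.95587158203125)
blue [(array([206., 221.]), 0.607, 0.2784, -89.5, 275, 211)]
378.0543096590164 316.4853033826144 240.1912108366635 [[-0.001, 0.946, 0.324, 0.085], [1.0, 0.002, -0.0, -0.001], [-0.001, 0.324, -0.946, -0.135], [0.0, 0.0, 0.0, 1.0]]
```

```bash
cat >> h.py <<'E'
def yaw(q):
    x=R.from_quat(q).as_matrix()[:,0];return np.arctan2(x[1],x[0])
def plan(p,psi_deg,n,start=None):
    """constant tool-frame row (n rows) from here (or from start=(xyz,psi_deg)) to p, psi; also tilt remaining"""
    s=r.get_state();p0,y0=(s["tool_pos"],yaw(s["eef_rot"])) if start is None else (np.array(start[0]),np.radians(start[1]))
    dp=np.array(p)-p0;dpsi=(np.radians(psi_deg)-y0+np.pi)%(2*np.pi)-np.pi;st=dpsi/n;M=np.zeros((2,2))
    for i in range(n):
        a=y0+i*st;M+=np.array([[np.cos(a),np.sin(a)],[np.sin(a),-np.cos(a)]])
    s2=np.linalg.solve(M,dp[:2]);print(f"n={n} dx={s2[0]:.4f} dy={s2[1]:.4f} dz={-dp[2]/n:.4f} wz={-st:.4f}")
def here():
    s=r.get_state();print("t",round(s["clock"],2),"p",s["tool_pos"].round(4),"psi",round(np.degrees(yaw(s["eef_rot"])),1),"z-axis",R.from_quat(s["eef_rot"]).as_matrix()[:,2].round(3),"F",s["contact_force"].round(1),"open",round(s["opening"],3),"q",s["q"].round(2))
E
python3 -c "
from h import *
plan((.485,-.30,.18),-2,12)"
```

```text
n=12 dx=0.0237 dy=-0.0181 dz=0.0058 wz=0.0379
```

Emit:
{"name": "drive_tool", "arguments": {
  "commands": [
    {"dx": 0.0237,"dy": -0.0181,"dz": 0.0058,"wz": 0.038,"claw": 0.58},
    {"dx": 0.0237,"dy": -0.0181,"dz": 0.0058,"wz": 0.038},
    {"dx": 0.0237,"dy": -0.0181,"dz": 0.0058,"wz": 0.038},
    {"dx": 0.0237,"dy": -0.0181,"dz": 0.0058,"wz": 0.038},
    {"dx": 0.0237,"dy": -0.0181,"dz": 0.0058,"wz": 0.038},
    {"dx": 0.0237,"dy": -0.0181,"dz": 0.0058,"wz": 0.038},
    {"dx": 0.0237,"dy": -0.0181,"dz": 0.0058,"wz": 0.038},
    {"dx": 0.0237,"dy": -0.0181,"dz": 0.0058,"wz": 0.038},
    {"dx": 0.0237,"dy": -0.0181,"dz": 0.0058,"wz": 0.038},
    {"dx": 0.0237,"dy": -0.0181,"dz": 0.0058,"wz": 0.038},
    {"dx": 0.0237,"dy": -0.0181,"dz": 0.0058,"wz": 0.038},
    {"dx": 0.0237,"dy": -0.0181,"dz": 0.0058,"wz": 0.038}
  ]
}}

```text
validation failed for argument at $.co...
```

Emit:
{"name": "drive_tool", "arguments": {
  "commands": [
    {"dx": 0},
    {"dx": 0}
  ]
}}

```text
validation failed for argument at $.co...
```

Run:
```python
from h import *
here();d,s=wrist()
pickle.dump(d,open("pics/w1.pkl","wb"));cv2.imwrite("pics/w1.png",d["color"][:,:,::-1])
print("red",blobs(d,(0,150,60),(6,255,255),.03,500));print("stick",blobs(d,(20,70,150),(26,160,255),.014,500))
```

```text
t 0.15 p [ 0.2545 -0.5703  0.2491] psi 24.1 z-axis [-0.001  0.001 -1.   ] F [0.7 0.4 0.5] open 1.002 q [ 1.18  0.69 -0.19  1.57  0.16  0.9  -0.22]
red []
stick []
```

View pics/w1.png

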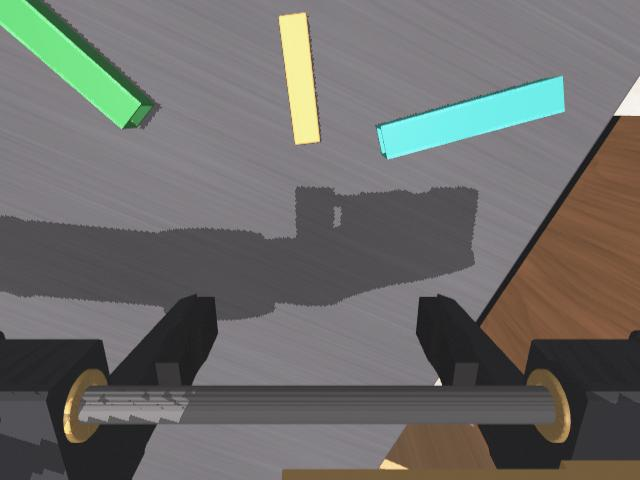

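The move was refused, so this wrist view is from the start pose: fingers at about (200,340) and (440,340), with the brass bar and the green and turquoise look-alikes ahead. I'll retry with every field given.

Emit:
{"name": "drive_tool", "arguments": {
  "commands": [
    {"dx": 0.0237,"dy": -0.0181,"dz": 0.0058,"wx": 0,"wy": 0,"wz": 0.038,"claw": 0.58},
    {"dx": 0.0237,"dy": -0.0181,"dz": 0.0058,"wx": 0,"wy": 0,"wz": 0.038,"claw": 0.58},
    {"dx": 0.0237,"dy": -0.0181,"dz": 0.0058,"wx": 0,"wy": 0,"wz": 0.038,"claw": 0.58},
    {"dx": 0.0237,"dy": -0.0181,"dz": 0.0058,"wx": 0,"wy": 0,"wz": 0.038,"claw": 0.58},
    {"dx": 0.0237,"dy": -0.0181,"dz": 0.0058,"wx": 0,"wy": 0,"wz": 0.038,"claw": 0.58},
    {"dx": 0.0237,"dy": -0.0181,"dz": 0.0058,"wx": 0,"wy": 0,"wz": 0.038,"claw": 0.58},
    {"dx": 0.0237,"dy": -0.0181,"dz": 0.0058,"wx": 0,"wy": 0,"wz": 0.038,"claw": 0.58},
    {"dx": 0.0237,"dy": -0.0181,"dz": 0.0058,"wx": 0,"wy": 0,"wz": 0.038,"claw": 0.58},
    {"dx": 0.0237,"dy": -0.0181,"dz": 0.0058,"wx": 0,"wy": 0,"wz": 0.038,"claw": 0.58},
    {"dx": 0.0237,"dy": -0.0181,"dz": 0.0058,"wx": 0,"wy": 0,"wz": 0.038,"claw": 0.58},
    {"dx": 0.0237,"dy": -0.0181,"dz": 0.0058,"wx": 0,"wy": 0,"wz": 0.038,"claw": 0.58},
    {"dx": 0.0237,"dy": -0.0181,"dz": 0.0058,"wx": 0,"wy": 0,"wz": 0.038,"claw": 0.58}
  ]
}}

```text
clock: 1.4
tool_pos: [0.4862, -0.3001, 0.1798]
eef_rot: [1.0, -0.019, -0.0, -0.0]
contact_force: [0.7, -0.1, -0.5]
opening: 0.585
```

Run:
```python
from h import *
here();d,s=wrist()
pickle.dump(d,open("pics/w1.pkl","wb"));cv2.imwrite("pics/w1.png",d["color"][:,:,::-1])
print("red",blobs(d,(0,150,60),(6,255,255),.03,500));print("stick",blobs(d,(20,70,150),(26,160,255),.014,500))
```

```text
t 1.4 p [ 0.4862 -0.3001  0.1798] psi -2.1 z-axis [-0.  0. -1.] F [ 0.7 -0.1 -0.5] open 0.585 q [ 0.47  0.71  0.    1.8  -0.    0.63 -1.13]
red [(array([408., 217.]), 0.4781, -0.3709, 4.5, 161, 34), (array([318., 212.]), 0.4884, -0.3002, -2.0, 160, 30)]
stick [(array([240., 234.]), 0.4767, -0.2346, 2.1, 116, 13), (array([578.,  27.]), 0.6203, -0.4885, 87.8, 46, 30)]
```

View pics/w1.png

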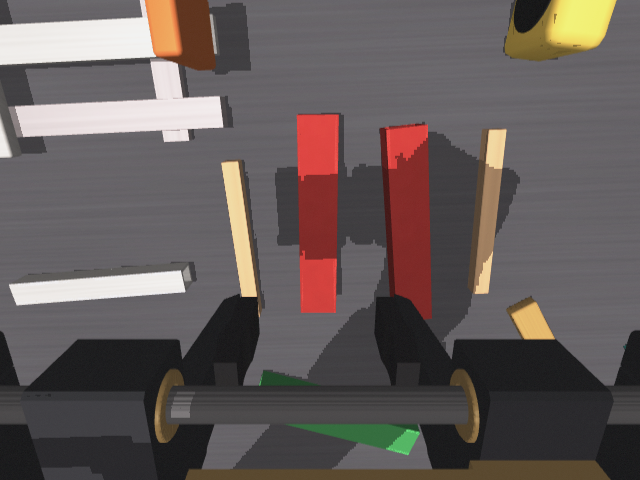

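Steel tubes at (318,212) and (408,217) measure 160×30 mm, matching the spec. Descend, grip and lift steel0.

Emit:
{"name": "drive_tool", "arguments": {
  "commands": [
    {"dx": 0.002,"dy": 0,"dz": 0.04,"wx": 0,"wy": 0,"wz": 0,"claw": 0.58},
    {"dx": 0,"dy": 0,"dz": 0.04,"wx": 0,"wy": 0,"wz": 0,"claw": 0.58},
    {"dx": 0,"dy": 0,"dz": 0.04,"wx": 0,"wy": 0,"wz": 0,"claw": 0.58},
    {"dx": 0,"dy": 0,"dz": 0.04,"wx": 0,"wy": 0,"wz": 0,"claw": 0.58},
    {"dx": 0,"dy": 0,"dz": 0,"wx": 0,"wy": 0,"wz": 0,"claw": 0.58},
    {"dx": 0,"dy": 0,"dz": 0,"wx": 0,"wy": 0,"wz": 0,"claw": 0.1},
    {"dx": 0,"dy": 0,"dz": 0,"wx": 0,"wy": 0,"wz": 0,"claw": 0.1},
    {"dx": 0,"dy": 0,"dz": 0,"wx": 0,"wy": 0,"wz": 0,"claw": 0.1},
    {"dx": 0,"dy": 0,"dz": 0,"wx": 0,"wy": 0,"wz": 0,"claw": 0.1},
    {"dx": 0,"dy": 0,"dz": 0,"wx": 0,"wy": 0,"wz": 0,"claw": 0.1}
  ],
  "grip_force": 40
}}

```text
clock: 2.45
tool_pos: [0.4888, -0.3019, 0.0225]
eef_rot: [1.0, -0.018, 0.002, 0.001]
contact_force: [-0.5, -0.4, 7.9]
opening: 0.34
```

Emit:
{"name": "drive_tool", "arguments": {
  "commands": [
    {"dz": -0.02},
    {"dz": -0.04},
    {"dz": -0.04},
    {"dz": -0.04}
  ]
}}

```text
validation failed for argument at $.co...
```

```bash
python3 -c "
from h import *
plan((.573,.0,.2),90,12,start=((.4888,-.3019,.2025),-2.1))"
```

```text
n=12 dx=0.0241 dy=-0.0164 dz=0.0002 wz=-0.1340
```

Emit:
{"name": "drive_tool", "arguments": {
  "commands": [
    {"dx": 0,"dy": 0,"dz": -0.02,"wx": 0,"wy": 0,"wz": 0,"claw": 0.1},
    {"dx": 0,"dy": 0,"dz": -0.04,"wx": 0,"wy": 0,"wz": 0,"claw": 0.1},
    {"dx": 0,"dy": 0,"dz": -0.04,"wx": 0,"wy": 0,"wz": 0,"claw": 0.1},
    {"dx": 0,"dy": 0,"dz": -0.04,"wx": 0,"wy": 0,"wz": 0,"claw": 0.1},
    {"dx": 0,"dy": 0,"dz": -0.04,"wx": 0,"wy": 0,"wz": 0,"claw": 0.1}
  ]
}}

```text
clock: 2.95
tool_pos: [0.4869, -0.3011, 0.2025]
eef_rot: [1.0, -0.018, 0.0, 0.0]
contact_force: [1.8, 0.2, -3.9]
opening: 0.335
```

Emit:
{"name": "drive_tool", "arguments": {
  "commands": [
    {"dx": 0.0241,"dy": -0.0164,"dz": 0,"wx": 0,"wy": 0,"wz": -0.134,"claw": 0.1},
    {"dx": 0.0241,"dy": -0.0164,"dz": 0,"wx": 0,"wy": 0,"wz": -0.134,"claw": 0.1},
    {"dx": 0.0241,"dy": -0.0164,"dz": 0,"wx": 0,"wy": 0,"wz": -0.134,"claw": 0.1},
    {"dx": 0.0241,"dy": -0.0164,"dz": 0,"wx": 0,"wy": 0,"wz": -0.134,"claw": 0.1},
    {"dx": 0.0241,"dy": -0.0164,"dz": 0,"wx": 0,"wy": 0,"wz": -0.134,"claw": 0.1},
    {"dx": 0.0241,"dy": -0.0164,"dz": 0,"wx": 0,"wy": 0,"wz": -0.134,"claw": 0.1},
    {"dx": 0.0241,"dy": -0.0164,"dz": 0,"wx": 0,"wy": 0,"wz": -0.134,"claw": 0.1},
    {"dx": 0.0241,"dy": -0.0164,"dz": 0,"wx": 0,"wy": 0,"wz": -0.134,"claw": 0.1},
    {"dx": 0.0241,"dy": -0.0164,"dz": 0,"wx": 0,"wy": 0,"wz": -0.134,"claw": 0.1},
    {"dx": 0.0241,"dy": -0.0164,"dz": 0,"wx": 0,"wy": 0,"wz": -0.134,"claw": 0.1},
    {"dx": 0.0241,"dy": -0.0164,"dz": 0,"wx": 0,"wy": 0,"wz": -0.134,"claw": 0.1},
    {"dx": 0.0241,"dy": -0.0164,"dz": 0,"wx": 0,"wy": 0,"wz": -0.134,"claw": 0.1}
  ]
}}

```text
clock: 4.15
tool_pos: [0.5714, 0.0018, 0.2008]
eef_rot: [0.705, 0.709, 0.0, 0.001]
contact_force: [-0.0, 0.9, -2.4]
opening: 0.335
```

Run:
```python
from h import *
here();d,s=wrist()
pickle.dump(d,open("pics/w2.pkl","wb"));cv2.imwrite("pics/w2.png",d["color"][:,:,::-1])
```

```text
t 4.15 p [0.5714 0.0018 0.2008] psi 90.4 z-axis [ 0.001 -0.    -1.   ] F [-0.   0.9 -2.4] open 0.335 q [ 0.15  0.7  -0.4   1.78  0.39  0.74 -0.45]
```

View pics/w2.png

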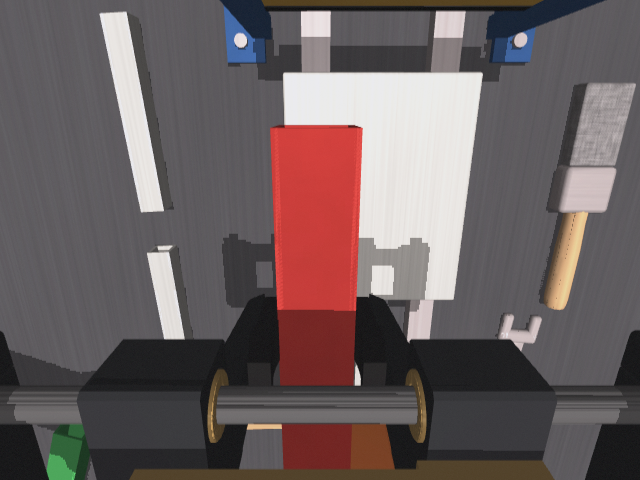

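The deck's corners show at about (284,73), (482,73) and (454,299). The held steel tube is straight at (318,215), with the gate posts at the top of the picture.

Run:
```python
from h import *
d=pickle.load(open("pics/w2.pkl","rb"))
p=onplane(d,[(284,73),(482,73),(454,299.5)],.03);print(p.round(4))
u=p[0]-p[1];v=p[1]-p[2];print(np.linalg.norm(u),np.linalg.norm(v),np.degrees(np.arctan2(v[1],v[0])),np.degrees(np.arctan2(u[1],u[0])));print("centre",(p[0]+p[2])/2)
```

```text
[[ 0.5466  0.1134]
 [ 0.6934  0.1142]
 [ 0.6959 -0.0736]]
0.14684453722645105 0.18779404880979705 90.74286728072863 -179.69247148852958
centre [0.6212155  0.01986954]
```

Emit:
{"name": "drive_tool", "arguments": {
  "commands": [
    {"dx": 0.018,"dy": 0,"dz": 0.037,"wx": 0,"wy": 0,"wz": 0,"claw": 0.1},
    {"dx": 0,"dy": 0,"dz": 0.04,"wx": 0,"wy": 0,"wz": 0,"claw": 0.1},
    {"dx": 0,"dy": 0,"dz": 0.035,"wx": 0,"wy": 0,"wz": 0,"claw": 0.1},
    {"dx": 0,"dy": 0,"dz": 0.025,"wx": 0,"wy": 0,"wz": 0,"claw": 0.1},
    {"dx": 0,"dy": 0,"dz": 0.01,"wx": 0,"wy": 0,"wz": 0,"claw": 0.1},
    {"dx": 0,"dy": 0,"dz": 0,"wx": 0,"wy": 0,"wz": 0,"claw": 0.1},
    {"dx": 0,"dy": 0,"dz": 0,"wx": 0,"wy": 0,"wz": 0,"claw": 0.1}
  ]
}}

```text
clock: 4.9
tool_pos: [0.5725, 0.0186, 0.0541]
eef_rot: [0.707, 0.707, 0.001, 0.001]
contact_force: [0.2, -0.6, -2.9]
opening: 0.334
```

```bash
python3 -c "
from h import *
here()
plan((.478,-.371,.2),4.5,12,start=((.571,.02,.2),90.4))"
```

```text
t 4.9 p [0.5725 0.0186 0.0541] psi 90.0 z-axis [ 0.002 -0.    -1.   ] F [ 0.2 -0.6 -2.9] open 0.334 q [ 0.04  0.92 -0.26  1.85  0.51  0.43 -0.59]
n=12 dx=-0.0332 dy=0.0159 dz=-0.0000 wz=0.1249
```

Emit:
{"name": "drive_tool", "arguments": {
  "commands": [
    {"dx": 0.001,"dy": 0,"dz": 0.001,"wx": 0,"wy": 0,"wz": 0,"claw": 0.1},
    {"dx": 0,"dy": 0,"dz": 0,"wx": 0,"wy": 0,"wz": 0,"claw": 0.58},
    {"dx": 0,"dy": 0,"dz": 0,"wx": 0,"wy": 0,"wz": 0,"claw": 0.58},
    {"dx": 0,"dy": 0,"dz": 0,"wx": 0,"wy": 0,"wz": 0,"claw": 0.58},
    {"dx": 0,"dy": 0,"dz": -0.02,"wx": 0,"wy": 0,"wz": 0,"claw": 0.58},
    {"dx": 0,"dy": 0,"dz": -0.04,"wx": 0,"wy": 0,"wz": 0,"claw": 0.58},
    {"dx": 0,"dy": 0,"dz": -0.04,"wx": 0,"wy": 0,"wz": 0,"claw": 0.58},
    {"dx": 0,"dy": 0,"dz": -0.046,"wx": 0,"wy": 0,"wz": 0,"claw": 0.58}
  ]
}}

```text
clock: 5.7
tool_pos: [0.5711, 0.0196, 0.1992]
eef_rot: [0.707, 0.708, -0.001, -0.0]
contact_force: [0.9, -0.4, -0.8]
opening: 0.578
```

Emit:
{"name": "drive_tool", "arguments": {
  "commands": [
    {"dx": -0.0332,"dy": 0.0159,"dz": 0,"wx": 0,"wy": 0,"wz": 0.125,"claw": 0.58},
    {"dx": -0.0332,"dy": 0.0159,"dz": 0,"wx": 0,"wy": 0,"wz": 0.125,"claw": 0.58},
    {"dx": -0.0332,"dy": 0.0159,"dz": 0,"wx": 0,"wy": 0,"wz": 0.125,"claw": 0.58},
    {"dx": -0.0332,"dy": 0.0159,"dz": 0,"wx": 0,"wy": 0,"wz": 0.125,"claw": 0.58},
    {"dx": -0.0332,"dy": 0.0159,"dz": 0,"wx": 0,"wy": 0,"wz": 0.125,"claw": 0.58},
    {"dx": -0.0332,"dy": 0.0159,"dz": 0,"wx": 0,"wy": 0,"wz": 0.125,"claw": 0.58},
    {"dx": -0.0332,"dy": 0.0159,"dz": 0,"wx": 0,"wy": 0,"wz": 0.125,"claw": 0.58},
    {"dx": -0.0332,"dy": 0.0159,"dz": 0,"wx": 0,"wy": 0,"wz": 0.125,"claw": 0.58},
    {"dx": -0.0332,"dy": 0.0159,"dz": 0,"wx": 0,"wy": 0,"wz": 0.125,"claw": 0.58},
    {"dx": -0.0332,"dy": 0.0159,"dz": 0,"wx": 0,"wy": 0,"wz": 0.125,"claw": 0.58},
    {"dx": -0.0332,"dy": 0.0159,"dz": 0,"wx": 0,"wy": 0,"wz": 0.125,"claw": 0.58},
    {"dx": -0.0332,"dy": 0.0159,"dz": 0,"wx": 0,"wy": 0,"wz": 0.125,"claw": 0.58}
  ]
}}

```text
clock: 6.9
tool_pos: [0.4755, -0.3719, 0.1983]
eef_rot: [0.999, 0.033, 0.0, 0.0]
contact_force: [0.7, -0.6, 0.4]
opening: 0.578
```

Run:
```python
from h import *
here();d,s=wrist()
b=blobs(d,(0,150,60),(6,255,255),.03,500);print("red",b);print("stick",blobs(d,(20,70,150),(26,160,255),.014,500))
t=snapshot("top");print("top red z.06",blobs(t,(0,150,60),(6,255,255),.06,50,(240,180,340,260)))
```

```text
t 6.9 p [ 0.4755 -0.3719  0.1983] psi 3.8 z-axis [ 0.001 -0.001 -1.   ] F [ 0.7 -0.6  0.4] open 0.578 q [ 0.61  0.72 -0.05  1.69  0.05  0.73 -0.96]
red [(array([319., 207.]), 0.4775, -0.3733, 4.5, 160, 30)]
stick [(array([445., 331.]), 0.3631, -0.5035, 30.4, 57, 18), (array([159., 208.]), 0.4661, -0.2352, 1.9, 138, 13), (array([468.,  32.]), 0.6284, -0.4735, 81.2, 46, 42)]
top red z.06 [(array([294., 228.]), 0.5694, 0.0189, -89.9, 158, 30)]
```

Emit:
{"name": "drive_tool", "arguments": {
  "commands": [
    {"dx": 0.002,"dy": 0.0015,"dz": 0.04,"wx": 0,"wy": 0,"wz": -0.012,"claw": 0.58},
    {"dx": 0,"dy": 0,"dz": 0.045,"wx": 0,"wy": 0,"wz": 0,"claw": 0.58},
    {"dx": 0,"dy": 0,"dz": 0.045,"wx": 0,"wy": 0,"wz": 0,"claw": 0.58},
    {"dx": 0,"dy": 0,"dz": 0.046,"wx": 0,"wy": 0,"wz": 0,"claw": 0.58},
    {"dx": 0,"dy": 0,"dz": 0,"wx": 0,"wy": 0,"wz": 0,"claw": 0.58},
    {"dx": 0,"dy": 0,"dz": 0,"wx": 0,"wy": 0,"wz": 0,"claw": 0.1},
    {"dx": 0,"dy": 0,"dz": 0,"wx": 0,"wy": 0,"wz": 0,"claw": 0.1},
    {"dx": 0,"dy": 0,"dz": 0,"wx": 0,"wy": 0,"wz": 0,"claw": 0.1},
    {"dx": 0,"dy": 0,"dz": 0,"wx": 0,"wy": 0,"wz": 0,"claw": 0.1},
    {"dx": 0,"dy": 0,"dz": 0,"wx": 0,"wy": 0,"wz": 0,"claw": 0.1}
  ],
  "grip_force": 40
}}

```text
clock: 8.0
tool_pos: [0.4804, -0.3733, 0.0253]
eef_rot: [0.999, 0.042, 0.002, 0.002]
contact_force: [0.2, 0.1, 8.9]
opening: 0.335
```

Emit:
{"name": "drive_tool", "arguments": {
  "commands": [
    {"dx": 0,"dy": 0,"dz": -0.02,"wx": 0,"wy": 0,"wz": 0,"claw": 0.1},
    {"dx": 0,"dy": 0,"dz": -0.04,"wx": 0,"wy": 0,"wz": 0,"claw": 0.1},
    {"dx": 0,"dy": 0,"dz": -0.04,"wx": 0,"wy": 0,"wz": 0,"claw": 0.1},
    {"dx": 0,"dy": 0,"dz": -0.04,"wx": 0,"wy": 0,"wz": 0,"claw": 0.1},
    {"dx": 0,"dy": 0,"dz": -0.04,"wx": 0,"wy": 0,"wz": 0,"claw": 0.1}
  ]
}}

```text
clock: 8.5
tool_pos: [0.4781, -0.3716, 0.205]
eef_rot: [0.999, 0.042, 0.0, 0.0]
contact_force: [0.4, -0.4, -2.3]
opening: 0.336
```

```bash
python3 -c "
from h import *
here()
plan((.671,.02,.2),90.5,12)"
```

```text
t 8.5 p [ 0.4781 -0.3716  0.205 ] psi 4.8 z-axis [ 0.001 -0.001 -1.   ] F [ 0.4 -0.4 -2.3] open 0.336 q [ 0.61  0.71 -0.05  1.68  0.05  0.75 -0.95]
n=12 dx=0.0376 dy=-0.0135 dz=0.0004 wz=-0.1246
```

Emit:
{"name": "drive_tool", "arguments": {
  "commands": [
    {"dx": 0.0376,"dy": -0.0135,"dz": 0,"wx": 0,"wy": 0,"wz": -0.1246,"claw": 0.1},
    {"dx": 0.0376,"dy": -0.0135,"dz": 0,"wx": 0,"wy": 0,"wz": -0.1246,"claw": 0.1},
    {"dx": 0.0376,"dy": -0.0135,"dz": 0,"wx": 0,"wy": 0,"wz": -0.1246,"claw": 0.1},
    {"dx": 0.0376,"dy": -0.0135,"dz": 0,"wx": 0,"wy": 0,"wz": -0.1246,"claw": 0.1},
    {"dx": 0.0376,"dy": -0.0135,"dz": 0,"wx": 0,"wy": 0,"wz": -0.1246,"claw": 0.1},
    {"dx": 0.0376,"dy": -0.0135,"dz": 0,"wx": 0,"wy": 0,"wz": -0.1246,"claw": 0.1},
    {"dx": 0.0376,"dy": -0.0135,"dz": 0,"wx": 0,"wy": 0,"wz": -0.1246,"claw": 0.1},
    {"dx": 0.0376,"dy": -0.0135,"dz": 0,"wx": 0,"wy": 0,"wz": -0.1246,"claw": 0.1},
    {"dx": 0.0376,"dy": -0.0135,"dz": 0,"wx": 0,"wy": 0,"wz": -0.1246,"claw": 0.1},
    {"dx": 0.0376,"dy": -0.0135,"dz": 0,"wx": 0,"wy": 0,"wz": -0.1246,"claw": 0.1},
    {"dx": 0.0376,"dy": -0.0135,"dz": 0,"wx": 0,"wy": 0,"wz": -0.1246,"claw": 0.1},
    {"dx": 0.0376,"dy": -0.0135,"dz": 0,"wx": 0,"wy": 0,"wz": -0.1246,"claw": 0.1}
  ]
}}

```text
clock: 9.7
tool_pos: [0.6708, 0.0211, 0.2032]
eef_rot: [0.702, 0.712, 0.0, 0.001]
contact_force: [0.7, 0.2, -2.2]
opening: 0.336
```

Run:
```python
from h import *
here();d,s=wrist()
pickle.dump(d,open("pics/w3.pkl","wb"));cv2.imwrite("pics/w3.png",d["color"][:,:,::-1])
plan((.671,.02,.0555),90.5,1)
```

```text
t 9.7 p [0.6708 0.0211 0.2032] psi 90.8 z-axis [ 0.002 -0.001 -1.   ] F [ 0.7  0.2 -2.2] open 0.336 q [ 0.11  0.82 -0.41  1.45  0.37  0.94 -0.39]
n=1 dx=-0.0123 dy=0.0026 dz=0.1480 wz=0.0199
```

View pics/w3.png

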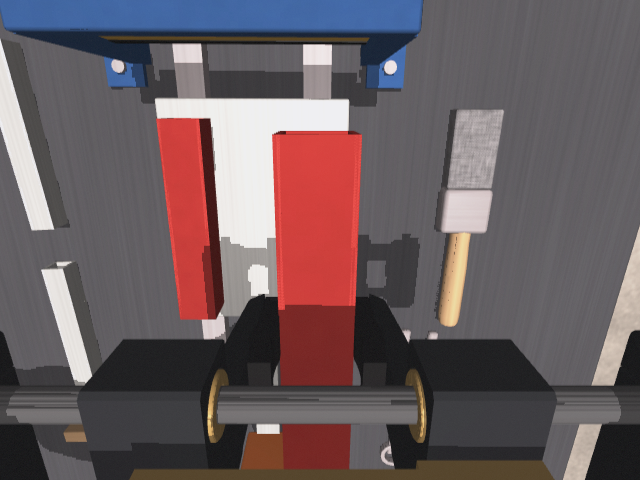

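Run:
```python
from h import *
here()
```

```text
t 9.75 p [0.6681 0.0322 0.2035] psi 91.6 z-axis [-0.001  0.009 -1.   ] F [-2.9  7.9 -2.8] open 0.337 q [ 0.1   0.82 -0.42  1.46  0.37  0.94 -0.39]
```

Emit:
{"name": "drive_tool", "arguments": {
  "commands": [
    {"dx": 0,"dy": 0,"dz": 0.02,"wx": 0,"wy": 0,"wz": 0,"claw": 0.1}
  ]
}}

```text
clock: 9.85
tool_pos: [0.6719, 0.0254, 0.186]
eef_rot: [0.702, 0.712, 0.004, 0.001]
contact_force: [1.4, -1.1, -2.5]
opening: 0.34
```

Run:
```python
from h import *
here()
plan((.671,.02,.0555),90.5,1)
```

```text
t 9.85 p [0.6719 0.0254 0.186 ] psi 90.9 z-axis [ 0.006  0.004 -1.   ] F [ 1.4 -1.1 -2.5] open 0.34 q [ 0.1   0.84 -0.4   1.47  0.38  0.9  -0.4 ]
n=1 dx=-0.0054 dy=-0.0010 dz=0.1305 wz=0.0063
```

Emit:
{"name": "drive_tool", "arguments": {
  "commands": [
    {"dx": 0,"dy": 0,"dz": 0.03,"wx": 0,"wy": 0,"wz": 0.004,"claw": 0.1},
    {"dx": 0,"dy": 0,"dz": 0.04,"wx": 0,"wy": 0,"wz": 0,"claw": 0.1},
    {"dx": 0,"dy": 0,"dz": 0.03,"wx": 0,"wy": 0,"wz": 0,"claw": 0.1},
    {"dx": 0,"dy": 0,"dz": 0.02,"wx": 0,"wy": 0,"wz": 0,"claw": 0.1},
    {"dx": 0,"dy": 0,"dz": 0,"wx": 0,"wy": 0,"wz": 0,"claw": 0.1},
    {"dx": 0,"dy": 0,"dz": 0,"wx": 0,"wy": 0,"wz": 0,"claw": 0.1}
  ]
}}

```text
clock: 10.45
tool_pos: [0.6713, 0.0194, 0.0632]
eef_rot: [0.706, 0.708, 0.0, 0.0]
contact_force: [0.2, 0.7, -2.1]
opening: 0.331
```

Run:
```python
from h import *
here()
plan((.671,.02,.0555),90.5,1)
plan((.467,-.235,.18),2,12,start=((.671,.02,.2),90.5))
```

```text
t 10.45 p [0.6713 0.0194 0.0632] psi 90.2 z-axis [ 0.001 -0.    -1.   ] F [ 0.2  0.7 -2.1] open 0.331 q [ 0.07  1.   -0.34  1.53  0.45  0.69 -0.47]
n=1 dx=0.0006 dy=-0.0003 dz=0.0077 wz=-0.0049
n=12 dx=-0.0301 dy=0.0007 dz=0.0017 wz=0.1287
```

Emit:
{"name": "drive_tool", "arguments": {
  "commands": [
    {"dx": 0,"dy": 0,"dz": 0.008,"wx": 0,"wy": 0,"wz": -0.004,"claw": 0.1},
    {"dx": 0,"dy": 0,"dz": 0,"wx": 0,"wy": 0,"wz": 0,"claw": 0.1},
    {"dx": 0,"dy": 0,"dz": 0,"wx": 0,"wy": 0,"wz": 0,"claw": 0.55},
    {"dx": 0,"dy": 0,"dz": 0,"wx": 0,"wy": 0,"wz": 0,"claw": 0.55},
    {"dx": 0,"dy": 0,"dz": 0,"wx": 0,"wy": 0,"wz": 0,"claw": 0.55},
    {"dx": 0,"dy": 0,"dz": -0.02,"wx": 0,"wy": 0,"wz": 0,"claw": 0.55},
    {"dx": 0,"dy": 0,"dz": -0.04,"wx": 0,"wy": 0,"wz": 0,"claw": 0.55},
    {"dx": 0,"dy": 0,"dz": -0.04,"wx": 0,"wy": 0,"wz": 0,"claw": 0.55},
    {"dx": 0,"dy": 0,"dz": -0.04,"wx": 0,"wy": 0,"wz": 0,"claw": 0.55}
  ]
}}

```text
clock: 11.35
tool_pos: [0.6706, 0.0197, 0.1957]
eef_rot: [0.704, 0.71, -0.0, -0.0]
contact_force: [1.7, 0.3, -0.7]
opening: 0.55
```

Emit:
{"name": "drive_tool", "arguments": {
  "commands": [
    {"dx": -0.0301,"dy": 0.0007,"dz": 0.0017,"wx": 0,"wy": 0,"wz": 0.1287,"claw": 0.45},
    {"dx": -0.0301,"dy": 0.0007,"dz": 0.0017,"wx": 0,"wy": 0,"wz": 0.1287,"claw": 0.45},
    {"dx": -0.0301,"dy": 0.0007,"dz": 0.0017,"wx": 0,"wy": 0,"wz": 0.1287,"claw": 0.45},
    {"dx": -0.0301,"dy": 0.0007,"dz": 0.0017,"wx": 0,"wy": 0,"wz": 0.1287,"claw": 0.45},
    {"dx": -0.0301,"dy": 0.0007,"dz": 0.0017,"wx": 0,"wy": 0,"wz": 0.1287,"claw": 0.45},
    {"dx": -0.0301,"dy": 0.0007,"dz": 0.0017,"wx": 0,"wy": 0,"wz": 0.1287,"claw": 0.45},
    {"dx": -0.0301,"dy": 0.0007,"dz": 0.0017,"wx": 0,"wy": 0,"wz": 0.1287,"claw": 0.45},
    {"dx": -0.0301,"dy": 0.0007,"dz": 0.0017,"wx": 0,"wy": 0,"wz": 0.1287,"claw": 0.45},
    {"dx": -0.0301,"dy": 0.0007,"dz": 0.0017,"wx": 0,"wy": 0,"wz": 0.1287,"claw": 0.45},
    {"dx": -0.0301,"dy": 0.0007,"dz": 0.0017,"wx": 0,"wy": 0,"wz": 0.1287,"claw": 0.45},
    {"dx": -0.0301,"dy": 0.0007,"dz": 0.0017,"wx": 0,"wy": 0,"wz": 0.1287,"claw": 0.45},
    {"dx": -0.0301,"dy": 0.0007,"dz": 0.0017,"wx": 0,"wy": 0,"wz": 0.1287,"claw": 0.45}
  ]
}}

```text
clock: 12.55
tool_pos: [0.4655, -0.236, 0.174]
eef_rot: [1.0, 0.014, 0.0, 0.0]
contact_force: [0.4, 0.1, -0.5]
opening: 0.448
```

Emit:
{"name": "drive_tool", "arguments": {
  "commands": [
    {"dx": 0,"dy": 0,"dz": 0,"wx": 0,"wy": 0,"wz": 0,"claw": 0.45},
    {"dx": 0,"dy": 0,"dz": 0,"wx": 0,"wy": 0,"wz": 0,"claw": 0.45}
  ]
}}

```text
clock: 12.75
tool_pos: [0.4667, -0.2351, 0.1741]
eef_rot: [1.0, 0.018, 0.0, 0.0]
contact_force: [0.4, 0.1, 0.6]
opening: 0.452
```

Run:
```python
from h import *
here();d,s=wrist();b=blobs(d,(18,60,110),(28,170,255),.014,500);print("stick",b)
t=snapshot("top");print("top red z.06",blobs(t,(0,150,60),(6,255,255),.06,50,(240,180,340,260)))
m=min(b,key=lambda k:np.hypot(k[1]-.466,k[2]+.235));plan((m[1],m[2],.015),m[3],1)
```

```text
t 12.75 p [ 0.4667 -0.2351  0.1741] psi 2.0 z-axis [ 0.001 -0.    -1.   ] F [0.4 0.1 0.6] open 0.452 q [ 0.39  0.67 -0.02  1.95  0.02  0.52 -1.18]
stick [(array([602., 339.]), 0.358, -0.502, 29.7, 92, 25), (array([317., 275.]), 0.4196, -0.2365, 2.3, 43, 12), (array([316., 159.]), 0.5146, -0.2332, 1.6, 40, 12), (array([574., 210.]), 0.4825, -0.4406, 0.4, 137, 12), (array([627.,  26.]), 0.614, -0.4435, 17.4, 26, 17)]
top red z.06 [(array([294., 228.]), 0.5687, 0.0189, -89.8, 158, 32), (array([292., 198.]), 0.6679, 0.0167, -89.6, 157, 36)]
n=1 dx=-0.0486 dy=0.0001 dz=0.1591 wz=-0.0032
```

Emit:
{"name": "drive_tool", "arguments": {
  "commands": [
    {"dx": 0,"dy": 0,"dz": 0.04,"wx": 0,"wy": 0,"wz": 0,"claw": 0.45},
    {"dx": 0,"dy": 0,"dz": 0.045,"wx": 0,"wy": 0,"wz": 0,"claw": 0.45},
    {"dx": 0,"dy": 0,"dz": 0.045,"wx": 0,"wy": 0,"wz": 0,"claw": 0.45},
    {"dx": 0,"dy": 0,"dz": 0.03,"wx": 0,"wy": 0,"wz": 0,"claw": 0.45},
    {"dx": 0,"dy": 0,"dz": 0,"wx": 0,"wy": 0,"wz": 0,"claw": 0.45},
    {"dx": 0,"dy": 0,"dz": 0,"wx": 0,"wy": 0,"wz": 0,"claw": 0.0},
    {"dx": 0,"dy": 0,"dz": 0,"wx": 0,"wy": 0,"wz": 0,"claw": 0.0},
    {"dx": 0,"dy": 0,"dz": 0,"wx": 0,"wy": 0,"wz": 0,"claw": 0.0},
    {"dx": 0,"dy": 0,"dz": 0,"wx": 0,"wy": 0,"wz": 0,"claw": 0.0},
    {"dx": 0,"dy": 0,"dz": 0,"wx": 0,"wy": 0,"wz": 0,"claw": 0.0}
  ],
  "grip_force": 25
}}

```text
clock: 13.85
tool_pos: [0.4666, -0.2351, 0.0138]
eef_rot: [1.0, 0.017, 0.0, 0.0]
contact_force: [0.6, -0.2, 0.0]
opening: 0.153
```

Run:
```python
from h import *
here()
d=pickle.load(open("pics/w3.pkl","rb"))
s=np.array
print("beam bottom",onplane(d,[(20,30),(300,38),(415,26)],.118).round(3).tolist(),"bolts",onplane(d,[(118,65),(390,67)],.005).round(3).tolist())
t=pickle.load(open("pics/top0.pkl","rb"));print("top: beam top edges",onplane(t,[(247,215),(257,215)],.137).round(3).tolist())
plan((.621,.045,.2),1,12,start=((.4672,-.235,.2),2))
```

```text
t 13.85 p [ 0.4666 -0.2351  0.0138] psi 2.0 z-axis [ 0. -0. -1.] F [ 0.6 -0.2  0. ] open 0.153 q [ 0.38  0.96 -0.01  2.01  0.04  0.17 -1.19]
beam bottom [[0.516, 0.144], [0.661, 0.142], [0.72, 0.148]] bolts [[0.51, 0.139], [0.728, 0.14]]
top: beam top edges [[0.603, 0.153], [0.601, 0.123]]
n=12 dx=0.0134 dy=-0.0230 dz=-0.0000 wz=0.0015
```

Run:
```python
from h import *
plan((.621,.038,.2),0.5,10,start=((.4666,-.2351,.2),2))
```

```text
n=10 dx=0.0161 dy=-0.0269 dz=-0.0000 wz=0.0026
```

Emit:
{"name": "drive_tool", "arguments": {
  "commands": [
    {"dx": 0,"dy": 0,"dz": -0.026,"wx": 0,"wy": 0,"wz": 0,"claw": 0.0},
    {"dx": 0,"dy": 0,"dz": -0.04,"wx": 0,"wy": 0,"wz": 0,"claw": 0.0},
    {"dx": 0,"dy": 0,"dz": -0.04,"wx": 0,"wy": 0,"wz": 0,"claw": 0.0},
    {"dx": 0,"dy": 0,"dz": -0.04,"wx": 0,"wy": 0,"wz": 0,"claw": 0.0},
    {"dx": 0,"dy": 0,"dz": -0.04,"wx": 0,"wy": 0,"wz": 0,"claw": 0.0}
  ]
}}

```text
clock: 14.35
tool_pos: [0.466, -0.2349, 0.2014]
eef_rot: [1.0, 0.017, -0.0, -0.0]
contact_force: [0.7, 0.3, -0.2]
opening: 0.151
```

Emit:
{"name": "drive_tool", "arguments": {
  "commands": [
    {"dx": 0.0161,"dy": -0.0269,"dz": 0,"wx": 0,"wy": 0,"wz": 0.0026,"claw": 0.0},
    {"dx": 0.0161,"dy": -0.0269,"dz": 0,"wx": 0,"wy": 0,"wz": 0.0026,"claw": 0.0},
    {"dx": 0.0161,"dy": -0.0269,"dz": 0,"wx": 0,"wy": 0,"wz": 0.0026,"claw": 0.0},
    {"dx": 0.0161,"dy": -0.0269,"dz": 0,"wx": 0,"wy": 0,"wz": 0.0026,"claw": 0.0},
    {"dx": 0.0161,"dy": -0.0269,"dz": 0,"wx": 0,"wy": 0,"wz": 0.0026,"claw": 0.0},
    {"dx": 0.0161,"dy": -0.0269,"dz": 0,"wx": 0,"wy": 0,"wz": 0.0026,"claw": 0.0},
    {"dx": 0.0161,"dy": -0.0269,"dz": 0,"wx": 0,"wy": 0,"wz": 0.0026,"claw": 0.0},
    {"dx": 0.0161,"dy": -0.0269,"dz": 0,"wx": 0,"wy": 0,"wz": 0.0026,"claw": 0.0},
    {"dx": 0.0161,"dy": -0.0269,"dz": 0,"wx": 0,"wy": 0,"wz": 0.0026,"claw": 0.0},
    {"dx": 0.0161,"dy": -0.0269,"dz": 0,"wx": 0,"wy": 0,"wz": 0.0026,"claw": 0.0},
    {"dx": 0,"dy": 0,"dz": 0,"wx": 0,"wy": 0,"wz": 0,"claw": 0.0},
    {"dx": 0,"dy": 0,"dz": 0,"wx": 0,"wy": 0,"wz": 0,"claw": 0.0}
  ]
}}

```text
clock: 15.55
tool_pos: [0.6209, 0.0381, 0.1994]
eef_rot: [1.0, 0.005, -0.0, 0.0]
contact_force: [0.0, 0.6, -0.4]
opening: 0.156
```

Emit:
{"name": "drive_tool", "arguments": {
  "commands": [
    {"dx": 0,"dy": 0,"dz": 0.04,"wx": 0,"wy": 0,"wz": 0,"claw": 0.0},
    {"dx": 0,"dy": 0,"dz": 0.04,"wx": 0,"wy": 0,"wz": 0,"claw": 0.0},
    {"dx": 0,"dy": 0,"dz": 0.03,"wx": 0,"wy": 0,"wz": 0,"claw": 0.0},
    {"dx": 0,"dy": 0,"dz": 0.01,"wx": 0,"wy": 0,"wz": 0,"claw": 0.0},
    {"dx": 0,"dy": 0,"dz": 0,"wx": 0,"wy": 0,"wz": 0,"claw": 0.0}
  ]
}}

```text
clock: 16.05
tool_pos: [0.62, 0.036, 0.0787]
eef_rot: [1.0, 0.004, -0.002, 0.001]
contact_force: [-0.0, 0.4, -0.7]
opening: 0.159
```

Run:
```python
from h import *
here();plan((.621,.038,.0745),0.5,1)
```

```text
t 16.05 p [0.62   0.036  0.0787] psi 0.4 z-axis [-0.003 -0.001 -1.   ] F [-0.   0.4 -0.7] open 0.159 q [-0.15  0.91  0.04  1.7  -0.06  0.53 -1.64]
n=1 dx=0.0010 dy=-0.0020 dz=0.0042 wz=-0.0016
```

Emit:
{"name": "drive_tool", "arguments": {
  "commands": [
    {"dx": 0,"dy": 0,"dz": 0.0045,"wx": 0,"wy": 0,"wz": 0,"claw": 0.0},
    {"dx": 0,"dy": 0,"dz": 0,"wx": 0,"wy": 0,"wz": 0,"claw": 0.0},
    {"dx": 0,"dy": 0,"dz": 0,"wx": 0,"wy": 0,"wz": 0,"claw": 0.4},
    {"dx": 0,"dy": 0,"dz": 0,"wx": 0,"wy": 0,"wz": 0,"claw": 0.4},
    {"dx": 0,"dy": 0,"dz": 0,"wx": 0,"wy": 0,"wz": 0,"claw": 0.4},
    {"dx": 0,"dy": 0,"dz": -0.02,"wx": 0,"wy": 0,"wz": 0,"claw": 0.4},
    {"dx": 0,"dy": 0,"dz": -0.04,"wx": 0,"wy": 0,"wz": 0,"claw": 0.4},
    {"dx": 0,"dy": 0,"dz": -0.04,"wx": 0,"wy": 0,"wz": 0,"claw": 0.4},
    {"dx": 0,"dy": 0,"dz": -0.02,"wx": 0,"wy": 0,"wz": 0,"claw": 0.4},
    {"dx": 0,"dy": 0,"dz": 0,"wx": 0,"wy": 0,"wz": 0,"claw": 0.4}
  ]
}}

```text
clock: 17.05
tool_pos: [0.6235, 0.0376, 0.1989]
eef_rot: [1.0, 0.004, 0.004, -0.0]
contact_force: [-0.2, 0.1, -0.3]
opening: 0.399
```

Run:
```python
from h import *
here();plan((.621,.0,.19),90.5,12)
d,s=wrist();cv2.imwrite("pics/w4.png",d["color"][:,:,::-1])
print(blobs(d,(18,60,110),(28,170,255),.074,300))
```

```text
t 17.05 p [0.6235 0.0376 0.1989] psi 0.5 z-axis [ 0.007  0.001 -1.   ] F [-0.2  0.1 -0.3] open 0.399 q [-0.16  0.74  0.05  1.63 -0.05  0.76 -1.65]
n=12 dx=-0.0025 dy=0.0024 dz=0.0007 wz=-0.1309
[(array([317., 300.]), 0.5713, 0.0377, 0.4, 39, 13), (array([317., 163.]), 0.675, 0.0385, 0.4, 30, 12)]
```

View pics/w4.png

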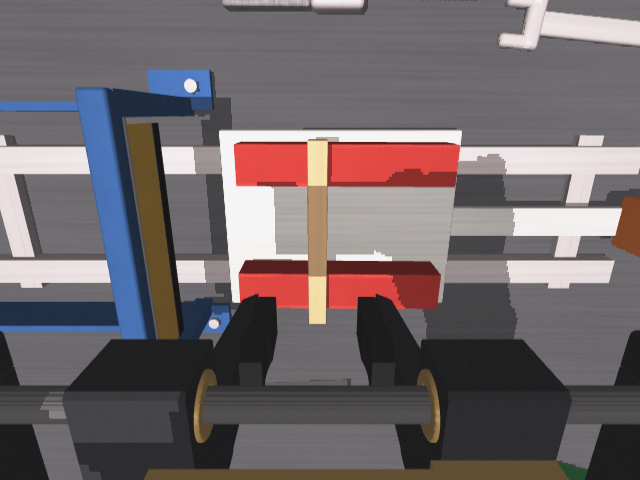

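The stick lies square across both steels at (317,230), with the flap and gate at left (150,230). Now rotate and push it forward with two open fingertips.

Emit:
{"name": "drive_tool", "arguments": {
  "commands": [
    {"dx": -0.0025,"dy": 0.0024,"dz": 0,"wx": 0,"wy": 0,"wz": -0.131,"claw": 0.4},
    {"dx": -0.0025,"dy": 0.0024,"dz": 0,"wx": 0,"wy": 0,"wz": -0.131,"claw": 0.4},
    {"dx": -0.0025,"dy": 0.0024,"dz": 0,"wx": 0,"wy": 0,"wz": -0.131,"claw": 0.4},
    {"dx": -0.0025,"dy": 0.0024,"dz": 0,"wx": 0,"wy": 0,"wz": -0.131,"claw": 0.4},
    {"dx": -0.0025,"dy": 0.0024,"dz": 0,"wx": 0,"wy": 0,"wz": -0.131,"claw": 0.4},
    {"dx": -0.0025,"dy": 0.0024,"dz": 0,"wx": 0,"wy": 0,"wz": -0.131,"claw": 0.4},
    {"dx": -0.0025,"dy": 0.0024,"dz": 0,"wx": 0,"wy": 0,"wz": -0.131,"claw": 0.4},
    {"dx": -0.0025,"dy": 0.0024,"dz": 0,"wx": 0,"wy": 0,"wz": -0.131,"claw": 0.4},
    {"dx": -0.0025,"dy": 0.0024,"dz": 0,"wx": 0,"wy": 0,"wz": -0.131,"claw": 0.4},
    {"dx": -0.0025,"dy": 0.0024,"dz": 0,"wx": 0,"wy": 0,"wz": -0.131,"claw": 0.4},
    {"dx": -0.0025,"dy": 0.0024,"dz": 0,"wx": 0,"wy": 0,"wz": -0.131,"claw": 0.4},
    {"dx": -0.0025,"dy": 0.0024,"dz": 0,"wx": 0,"wy": 0,"wz": -0.131,"claw": 0.4}
  ]
}}

```text
clock: 18.3
tool_pos: [0.6172, 0.0, 0.1933]
eef_rot: [0.702, 0.713, -0.001, -0.001]
contact_force: [0.7, -0.2, -0.2]
opening: 0.402
```

Emit:
{"name": "drive_tool", "arguments": {
  "commands": [
    {"dx": 0,"dy": 0,"dz": 0.0,"wx": 0,"wy": 0,"wz": 0,"claw": 0.4},
    {"dx": 0,"dy": 0,"dz": 0.03,"wx": 0,"wy": 0,"wz": 0,"claw": 0.4},
    {"dx": 0,"dy": 0,"dz": 0.03,"wx": 0,"wy": 0,"wz": 0,"claw": 0.4},
    {"dx": 0,"dy": 0,"dz": 0.03,"wx": 0,"wy": 0,"wz": 0,"claw": 0.4},
    {"dx": 0,"dy": 0,"dz": 0.0,"wx": 0,"wy": 0,"wz": 0,"claw": 0.4},
    {"dx": 0,"dy": 0,"dz": 0.0,"wx": 0,"wy": 0,"wz": 0,"claw": 0.4}
  ]
}}

```text
clock: 18.9
tool_pos: [0.6178, 0.0006, 0.1048]
eef_rot: [0.704, 0.71, -0.001, -0.001]
contact_force: [-0.1, -0.3, 0.6]
opening: 0.396
```

Run:
```python
from h import *
here();plan((.621,.0,.0745),90.5,1)
```

```text
t 18.9 p [6.178e-01 6.000e-04 1.048e-01] psi 90.5 z-axis [-0.002  0.    -1.   ] F [-0.1 -0.3  0.6] open 0.396 q [ 0.12  0.89 -0.35  1.69  0.45  0.65 -0.47]
n=1 dx=-0.0006 dy=0.0032 dz=0.0303 wz=-0.0001
```

Emit:
{"name": "drive_tool", "arguments": {
  "commands": [
    {"dx": 0,"dy": 0.003,"dz": 0.02,"wx": 0,"wy": 0,"wz": 0,"claw": 0.4},
    {"dx": 0,"dy": 0,"dz": 0.01,"wx": 0,"wy": 0,"wz": 0,"claw": 0.4},
    {"dx": 0,"dy": 0,"dz": 0,"wx": 0,"wy": 0,"wz": 0,"claw": 0.4},
    {"dx": 0.01,"dy": 0,"dz": 0,"wx": 0,"wy": 0,"wz": 0,"claw": 0.4},
    {"dx": 0.01,"dy": 0,"dz": 0,"wx": 0,"wy": 0,"wz": 0,"claw": 0.4},
    {"dx": 0.008,"dy": 0,"dz": 0,"wx": 0,"wy": 0,"wz": 0,"claw": 0.4},
    {"dx": 0.008,"dy": 0,"dz": 0,"wx": 0,"wy": 0,"wz": 0,"claw": 0.4},
    {"dx": 0.007,"dy": 0,"dz": 0,"wx": 0,"wy": 0,"wz": 0,"claw": 0.4},
    {"dx": 0.006,"dy": 0,"dz": 0,"wx": 0,"wy": 0,"wz": 0,"claw": 0.4},
    {"dx": 0.003,"dy": 0,"dz": 0,"wx": 0,"wy": 0,"wz": 0,"claw": 0.4},
    {"dx": 0,"dy": 0,"dz": 0,"wx": 0,"wy": 0,"wz": 0,"claw": 0.4}
  ]
}}

```text
clock: 20.0
tool_pos: [0.6208, 0.0529, 0.0752]
eef_rot: [0.703, 0.711, 0.0, -0.0]
contact_force: [0.5, -0.1, 0.7]
opening: 0.396
```

Run:
```python
from h import *
here();plan((.621,.054,.0745),90.5,1)
d,s=wrist();print(blobs(d,(18,60,110),(28,170,255),.074,200))
plan((.481,-.440,.18),.5,12,start=((.621,.04,.2),90.5))
```

```text
t 20.0 p [0.6208 0.0529 0.0752] psi 90.6 z-axis [ 0.  0. -1.] F [ 0.5 -0.1  0.7] open 0.396 q [ 0.01  0.93 -0.31  1.69  0.46  0.6  -0.55]
n=1 dx=0.0011 dy=0.0002 dz=0.0007 wz=0.0019
[(array([590., 446.]), 0.7488, -0.0091, -89.6, 26, 4), (array([435., 410.]), 0.674, 0.0119, -82.3, 36, 4), (array([198., 410.]), 0.5677, 0.0109, 84.1, 36, 4), (array([615., 367.]), 0.7486, 0.0354, -89.5, 17, 3), (array([330., 284.]), 0.6278, 0.0723, 0.5, 121, 12)]
n=12 dx=-0.0421 dy=0.0192 dz=0.0017 wz=0.1309
```

Emit:
{"name": "drive_tool", "arguments": {
  "commands": [
    {"dx": -0.012,"dy": 0,"dz": 0,"wx": 0,"wy": 0,"wz": 0,"claw": 0.4},
    {"dx": 0,"dy": 0,"dz": -0.025,"wx": 0,"wy": 0,"wz": 0,"claw": 0.4},
    {"dx": 0,"dy": 0,"dz": -0.04,"wx": 0,"wy": 0,"wz": 0,"claw": 0.4},
    {"dx": 0,"dy": 0,"dz": -0.04,"wx": 0,"wy": 0,"wz": 0,"claw": 0.4},
    {"dx": 0,"dy": 0,"dz": -0.02,"wx": 0,"wy": 0,"wz": 0,"claw": 0.4}
  ]
}}

```text
clock: 20.55
tool_pos: [0.6224, 0.0387, 0.2036]
eef_rot: [0.704, 0.71, 0.002, 0.002]
contact_force: [0.4, -0.4, -0.1]
opening: 0.399
```

Emit:
{"name": "drive_tool", "arguments": {
  "commands": [
    {"dx": -0.0421,"dy": 0.0192,"dz": 0.0017,"wx": 0,"wy": 0,"wz": 0.131,"claw": 0.45},
    {"dx": -0.0421,"dy": 0.0192,"dz": 0.0017,"wx": 0,"wy": 0,"wz": 0.131,"claw": 0.45},
    {"dx": -0.0421,"dy": 0.0192,"dz": 0.0017,"wx": 0,"wy": 0,"wz": 0.131,"claw": 0.45},
    {"dx": -0.0421,"dy": 0.0192,"dz": 0.0017,"wx": 0,"wy": 0,"wz": 0.131,"claw": 0.45},
    {"dx": -0.0421,"dy": 0.0192,"dz": 0.0017,"wx": 0,"wy": 0,"wz": 0.131,"claw": 0.45},
    {"dx": -0.0421,"dy": 0.0192,"dz": 0.0017,"wx": 0,"wy": 0,"wz": 0.131,"claw": 0.45},
    {"dx": -0.0421,"dy": 0.0192,"dz": 0.0017,"wx": 0,"wy": 0,"wz": 0.131,"claw": 0.45},
    {"dx": -0.0421,"dy": 0.0192,"dz": 0.0017,"wx": 0,"wy": 0,"wz": 0.131,"claw": 0.45},
    {"dx": -0.0421,"dy": 0.0192,"dz": 0.0017,"wx": 0,"wy": 0,"wz": 0.131,"claw": 0.45},
    {"dx": -0.0421,"dy": 0.0192,"dz": 0.0017,"wx": 0,"wy": 0,"wz": 0.131,"claw": 0.45},
    {"dx": -0.0421,"dy": 0.0192,"dz": 0.0017,"wx": 0,"wy": 0,"wz": 0.131,"claw": 0.45},
    {"dx": -0.0421,"dy": 0.0192,"dz": 0.0017,"wx": 0,"wy": 0,"wz": 0.131,"claw": 0.45}
  ]
}}

```text
clock: 21.75
tool_pos: [0.4786, -0.4432, 0.1797]
eef_rot: [1.0, 0.0, -0.0, 0.001]
contact_force: [-0.5, -0.6, -0.9]
opening: 0.45
```

Emit:
{"name": "drive_tool", "arguments": {
  "commands": [
    {"dx": 0,"dy": 0,"dz": 0,"wx": 0,"wy": 0,"wz": 0,"claw": 0.45},
    {"dx": 0,"dy": 0,"dz": 0,"wx": 0,"wy": 0,"wz": 0,"claw": 0.45},
    {"dx": 0,"dy": 0,"dz": 0,"wx": 0,"wy": 0,"wz": 0,"claw": 0.45}
  ]
}}

```text
clock: 22.05
tool_pos: [0.4823, -0.4394, 0.1799]
eef_rot: [1.0, 0.005, 0.001, -0.0]
contact_force: [-0.1, 1.2, -0.7]
opening: 0.45
```

Run:
```python
from h import *
here();d,s=wrist();print(blobs(d,(18,60,110),(28,170,255),.014,500))
plan((.482,-.4405,.0135),.5,1)
```

```text
t 22.05 p [ 0.4823 -0.4394  0.1799] psi 0.6 z-axis [ 0.001  0.001 -1.   ] F [-0.1  1.2 -0.7] open 0.45 q [ 0.69  0.8  -0.04  1.55  0.04  0.79 -0.93]
[(array([369., 473.]), 0.2071, -0.4955, -89.5, 453, 25), (array([192., 405.]), 0.2884, -0.3177, -12.0, 91, 19), (array([354.,  35.]), 0.6209, -0.4635, -8.1, 44, 42)]
n=1 dx=-0.0009 dy=0.0016 dz=0.1664 wz=0.0026
```

Run:
```python
from h import *
d,s=wrist();cv2.imwrite("pics/w5.png",d["color"][:,:,::-1])
h=cv2.cvtColor(d["color"],cv2.COLOR_RGB2HSV)
for x in (.42,.45,.482,.51,.54):
    u,v=proj(d,np.array([x,-.4405,.014]));print(x,round(u),round(v),h[int(v),int(u)] if 0<v<480 else None)
print(blobs(d,(8,40,70),(28,180,255),.014,300))
```

```text
0.42 319 288 [ 27  36 247]
0.45 319 256 [ 28  34 247]
0.482 320 220 [ 15  98 219]
0.51 320 187 [ 15  98 222]
0.54 320 148 [ 29  28 247]
[(array([368., 473.]), 0.2085, -0.4952, -89.4, 455, 27), (array([440., 406.]), 0.2917, -0.5612, 10.5, 92, 21), (array([192., 406.]), 0.2892, -0.3186, -9.4, 92, 21), (array([320., 213.]), 0.4827, -0.4412, 0.4, 140, 14), (array([355.,  35.]), 0.6214, -0.4637, -8.5, 45, 43), (array([ 8., 30.]), 0.6191, -0.2213, -14.6, 38, 16)]
```

View pics/w5.png

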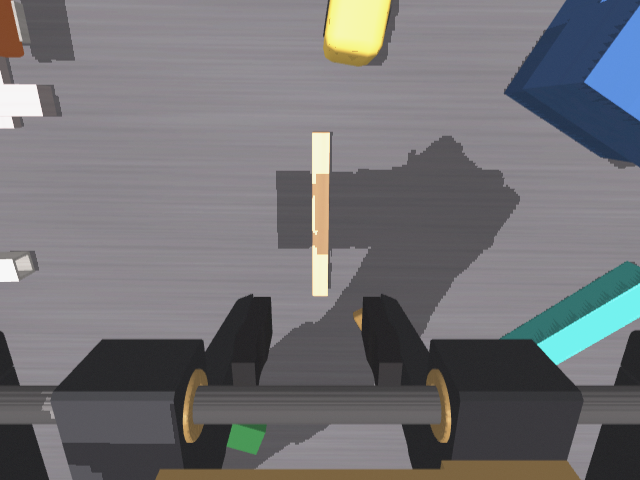

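The stick is at (320,213), measured 140×14 mm at (0.483,-0.441). Only the lighting changed. Pick it up.

Emit:
{"name": "drive_tool", "arguments": {
  "commands": [
    {"dx": 0.0,"dy": 0.0015,"dz": 0.04,"wx": 0,"wy": 0,"wz": 0,"claw": 0.45},
    {"dx": 0,"dy": 0,"dz": 0.045,"wx": 0,"wy": 0,"wz": 0,"claw": 0.45},
    {"dx": 0,"dy": 0,"dz": 0.045,"wx": 0,"wy": 0,"wz": 0,"claw": 0.45},
    {"dx": 0,"dy": 0,"dz": 0.035,"wx": 0,"wy": 0,"wz": 0,"claw": 0.45},
    {"dx": 0,"dy": 0,"dz": 0,"wx": 0,"wy": 0,"wz": 0,"claw": 0.45},
    {"dx": 0,"dy": 0,"dz": 0,"wx": 0,"wy": 0,"wz": 0,"claw": 0.0},
    {"dx": 0,"dy": 0,"dz": 0,"wx": 0,"wy": 0,"wz": 0,"claw": 0.0},
    {"dx": 0,"dy": 0,"dz": 0,"wx": 0,"wy": 0,"wz": 0,"claw": 0.0},
    {"dx": 0,"dy": 0,"dz": 0,"wx": 0,"wy": 0,"wz": 0,"claw": 0.0},
    {"dx": 0,"dy": 0,"dz": 0,"wx": 0,"wy": 0,"wz": 0,"claw": 0.0}
  ],
  "grip_force": 25
}}

```text
clock: 23.15
tool_pos: [0.4817, -0.4415, 0.0151]
eef_rot: [1.0, 0.004, 0.0, 0.0]
contact_force: [0.1, 0.3, 0.3]
opening: 0.154
```

Emit:
{"name": "drive_tool", "arguments": {
  "commands": [
    {"dx": 0,"dy": 0,"dz": -0.025,"wx": 0,"wy": 0,"wz": 0,"claw": 0.0},
    {"dx": 0,"dy": 0,"dz": -0.04,"wx": 0,"wy": 0,"wz": 0,"claw": 0.0},
    {"dx": 0,"dy": 0,"dz": -0.04,"wx": 0,"wy": 0,"wz": 0,"claw": 0.0},
    {"dx": 0,"dy": 0,"dz": -0.04,"wx": 0,"wy": 0,"wz": 0,"claw": 0.0},
    {"dx": 0,"dy": 0,"dz": -0.04,"wx": 0,"wy": 0,"wz": 0,"claw": 0.0}
  ]
}}

```text
clock: 23.65
tool_pos: [0.4811, -0.4415, 0.2016]
eef_rot: [1.0, 0.004, -0.0, -0.0]
contact_force: [0.1, -0.3, -0.4]
opening: 0.151
```

Run:
```python
from h import *
here();plan((.622,-.030,.2),.5,11)
```

```text
t 23.65 p [ 0.4811 -0.4415  0.2016] psi 0.5 z-axis [-0.  0. -1.] F [ 0.1 -0.3 -0.4] open 0.151 q [ 0.69  0.78 -0.04  1.53  0.04  0.84 -0.92]
n=11 dx=0.0131 dy=-0.0373 dz=0.0001 wz=-0.0000
```

Emit:
{"name": "drive_tool", "arguments": {
  "commands": [
    {"dx": 0.0131,"dy": -0.0373,"dz": 0,"wx": 0,"wy": 0,"wz": 0,"claw": 0.0},
    {"dx": 0.0131,"dy": -0.0373,"dz": 0,"wx": 0,"wy": 0,"wz": 0,"claw": 0.0},
    {"dx": 0.0131,"dy": -0.0373,"dz": 0,"wx": 0,"wy": 0,"wz": 0,"claw": 0.0},
    {"dx": 0.0131,"dy": -0.0373,"dz": 0,"wx": 0,"wy": 0,"wz": 0,"claw": 0.0},
    {"dx": 0.0131,"dy": -0.0373,"dz": 0,"wx": 0,"wy": 0,"wz": 0,"claw": 0.0},
    {"dx": 0.0131,"dy": -0.0373,"dz": 0,"wx": 0,"wy": 0,"wz": 0,"claw": 0.0},
    {"dx": 0.0131,"dy": -0.0373,"dz": 0,"wx": 0,"wy": 0,"wz": 0,"claw": 0.0},
    {"dx": 0.0131,"dy": -0.0373,"dz": 0,"wx": 0,"wy": 0,"wz": 0,"claw": 0.0},
    {"dx": 0.0131,"dy": -0.0373,"dz": 0,"wx": 0,"wy": 0,"wz": 0,"claw": 0.0},
    {"dx": 0.0131,"dy": -0.0373,"dz": 0,"wx": 0,"wy": 0,"wz": 0,"claw": 0.0},
    {"dx": 0.0131,"dy": -0.0373,"dz": 0,"wx": 0,"wy": 0,"wz": 0,"claw": 0.0},
    {"dx": 0,"dy": 0,"dz": 0,"wx": 0,"wy": 0,"wz": 0,"claw": 0.0}
  ]
}}

```text
clock: 24.85
tool_pos: [0.6236, -0.021, 0.1997]
eef_rot: [1.0, 0.01, 0.001, -0.003]
contact_force: [0.2, -0.0, -0.4]
opening: 0.156
```

Emit:
{"name": "drive_tool", "arguments": {
  "commands": [
    {"dx": 0,"dy": 0,"dz": 0,"wx": 0,"wy": 0,"wz": 0,"claw": 0.0},
    {"dx": 0,"dy": 0,"dz": 0.04,"wx": 0,"wy": 0,"wz": 0,"claw": 0.0},
    {"dx": 0,"dy": 0,"dz": 0.04,"wx": 0,"wy": 0,"wz": 0,"claw": 0.0},
    {"dx": 0,"dy": 0,"dz": 0.03,"wx": 0,"wy": 0,"wz": 0,"claw": 0.0},
    {"dx": 0,"dy": 0,"dz": 0.008,"wx": 0,"wy": 0,"wz": 0,"claw": 0.0},
    {"dx": 0,"dy": 0,"dz": 0,"wx": 0,"wy": 0,"wz": 0,"claw": 0.0},
    {"dx": 0,"dy": 0,"dz": 0,"wx": 0,"wy": 0,"wz": 0,"claw": 0.0}
  ]
}}

```text
clock: 25.55
tool_pos: [0.623, -0.0311, 0.0833]
eef_rot: [1.0, 0.004, 0.001, 0.0]
contact_force: [0.4, 0.5, -0.2]
opening: 0.161
```

Run:
```python
from h import *
here();plan((.621,-.030,.0755),.5,1)
```

```text
t 25.55 p [ 0.623  -0.0311  0.0833] psi 0.4 z-axis [ 0.002 -0.001 -1.   ] F [ 0.4  0.5 -0.2] open 0.161 q [-0.04  0.91  0.02  1.69 -0.03  0.54 -1.56]
n=1 dx=-0.0020 dy=-0.0011 dz=0.0078 wz=-0.0013
```

Emit:
{"name": "drive_tool", "arguments": {
  "commands": [
    {"dx": -0.002,"dy": -0.001,"dz": 0.008,"wx": 0,"wy": 0,"wz": 0,"claw": 0.0},
    {"dx": 0,"dy": 0,"dz": 0,"wx": 0,"wy": 0,"wz": 0,"claw": 0.0},
    {"dx": 0,"dy": 0,"dz": 0,"wx": 0,"wy": 0,"wz": 0,"claw": 0.4},
    {"dx": 0,"dy": 0,"dz": 0,"wx": 0,"wy": 0,"wz": 0,"claw": 0.4},
    {"dx": 0,"dy": 0,"dz": 0,"wx": 0,"wy": 0,"wz": 0,"claw": 0.4},
    {"dx": 0,"dy": 0,"dz": -0.02,"wx": 0,"wy": 0,"wz": 0,"claw": 0.4},
    {"dx": 0,"dy": 0,"dz": -0.04,"wx": 0,"wy": 0,"wz": 0,"claw": 0.4},
    {"dx": 0,"dy": 0,"dz": -0.04,"wx": 0,"wy": 0,"wz": 0,"claw": 0.4},
    {"dx": 0,"dy": 0,"dz": -0.03,"wx": 0,"wy": 0,"wz": 0,"claw": 0.4},
    {"dx": 0,"dy": 0,"dz": 0,"wx": 0,"wy": 0,"wz": 0,"claw": 0.4},
    {"dx": 0,"dy": 0,"dz": 0,"wx": 0,"wy": 0,"wz": 0,"claw": 0.4}
  ]
}}

```text
clock: 26.65
tool_pos: [0.62, -0.029, 0.2043]
eef_rot: [1.0, 0.004, 0.0, -0.0]
contact_force: [-0.5, -0.0, -0.6]
opening: 0.396
```

Run:
```python
from h import *
here();d,s=wrist();pickle.dump(d,open("pics/w6.pkl","wb"));print(blobs(d,(8,20,100),(32,200,255),.074,300))
t=snapshot("top");pickle.dump(t,open("pics/top6.pkl","wb"))
print("white",[b for b in blobs(t,(0,0,150),(180,45,255),.02,40,(220,150,400,340)) if 60<b[4]<160])
plan((.435,-.108,.18),92,12)
```

```text
t 26.65 p [ 0.62   -0.029   0.2043] psi 0.5 z-axis [ 0.001  0.    -1.   ] F [-0.5 -0.  -0.6] open 0.396 q [-0.05  0.73  0.04  1.63 -0.03  0.77 -1.56]
[(array([577., 227.]), 0.6226, -0.218, 73.0, 76, 48), (array([181., 225.]), 0.6202, 0.0694, 0.5, 140, 18), (array([317., 222.]), 0.622, -0.0283, 0.1, 140, 14), (array([ 52., 195.]), 0.65, 0.1615, 0.5, 102, 27)]
white [(array([339., 270.]), 0.4333, -0.1136, -87.4, 138, 24), (array([233., 237.]), 0.5676, 0.215, -89.2, 87, 26), (array([232., 207.]), 0.6667, 0.2142, -89.6, 82, 25), (array([264., 206.]), 0.6519, 0.1134, 27.9, 85, 59)]
n=12 dx=-0.0175 dy=-0.0061 dz=0.0019 wz=-0.1331
```

Emit:
{"name": "drive_tool", "arguments": {
  "commands": [
    {"dx": -0.0175,"dy": -0.0061,"dz": 0.002,"wx": 0,"wy": 0,"wz": -0.133,"claw": 0.45},
    {"dx": -0.0175,"dy": -0.0061,"dz": 0.002,"wx": 0,"wy": 0,"wz": -0.133,"claw": 0.45},
    {"dx": -0.0175,"dy": -0.0061,"dz": 0.002,"wx": 0,"wy": 0,"wz": -0.133,"claw": 0.45},
    {"dx": -0.0175,"dy": -0.0061,"dz": 0.002,"wx": 0,"wy": 0,"wz": -0.133,"claw": 0.45},
    {"dx": -0.0175,"dy": -0.0061,"dz": 0.002,"wx": 0,"wy": 0,"wz": -0.133,"claw": 0.45},
    {"dx": -0.0175,"dy": -0.0061,"dz": 0.002,"wx": 0,"wy": 0,"wz": -0.133,"claw": 0.45},
    {"dx": -0.0175,"dy": -0.0061,"dz": 0.002,"wx": 0,"wy": 0,"wz": -0.133,"claw": 0.45},
    {"dx": -0.0175,"dy": -0.0061,"dz": 0.002,"wx": 0,"wy": 0,"wz": -0.133,"claw": 0.45},
    {"dx": -0.0175,"dy": -0.0061,"dz": 0.002,"wx": 0,"wy": 0,"wz": -0.133,"claw": 0.45},
    {"dx": -0.0175,"dy": -0.0061,"dz": 0.002,"wx": 0,"wy": 0,"wz": -0.133,"claw": 0.45},
    {"dx": -0.0175,"dy": -0.0061,"dz": 0.002,"wx": 0,"wy": 0,"wz": -0.133,"claw": 0.45},
    {"dx": -0.0175,"dy": -0.0061,"dz": 0.002,"wx": 0,"wy": 0,"wz": -0.133,"claw": 0.45}
  ]
}}

```text
clock: 27.95
tool_pos: [0.4348, -0.1079, 0.1787]
eef_rot: [0.693, 0.721, -0.001, -0.001]
contact_force: [0.1, -0.4, -0.5]
opening: 0.446
```

Emit:
{"name": "drive_tool", "arguments": {
  "commands": [
    {"dx": 0,"dy": 0,"dz": 0,"wx": 0,"wy": 0,"wz": 0,"claw": 0.45},
    {"dx": 0,"dy": 0,"dz": 0,"wx": 0,"wy": 0,"wz": 0,"claw": 0.45},
    {"dx": 0,"dy": 0,"dz": 0,"wx": 0,"wy": 0,"wz": 0,"claw": 0.45}
  ]
}}

```text
clock: 28.25
tool_pos: [0.437, -0.1066, 0.1796]
eef_rot: [0.695, 0.719, 0.0, -0.0]
contact_force: [0.4, -0.6, -1.2]
opening: 0.449
```

Run:
```python
from h import *
here();d,s=wrist();pickle.dump(d,open("pics/w7.pkl","wb"));cv2.imwrite("pics/w7.png",d["color"][:,:,::-1])
for k in(120,160,200): print(k,[b for b in blobs(d,(0,0,k),(180,40,255),.02,800) if b[4]<200])
```

```text
t 28.25 p [ 0.437  -0.1066  0.1796] psi 91.9 z-axis [ 0.     0.001 -1.   ] F [ 0.4 -0.6 -1.2] open 0.449 q [ 0.4   0.62 -0.41  2.14  0.52  0.48 -0.37]
120 [(array([312., 216.]), 0.4333, -0.1074, -87.3, 151, 21), (array([602.,  63.]), 0.6379, 0.0173, -89.8, 78, 53), (array([311.,  36.]), 0.4288, 0.0263, -86.7, 47, 20)]
160 [(array([312., 213.]), 0.4328, -0.0981, -87.3, 131, 20), (array([602.,  63.]), 0.6379, 0.0173, -89.8, 78, 53), (array([311.,  36.]), 0.4287, 0.0266, -86.7, 46, 20)]
200 [(array([588., 275.]), 0.6696, -0.1522, -89.6, 150, 23), (array([312., 188.]), 0.4321, -0.0817, -87.3, 98, 20), (array([602.,  63.]), 0.6378, 0.0173, -89.8, 78, 53), (array([311.,  36.]), 0.4285, 0.0269, -87.8, 45, 20)]
```

View pics/w7.png

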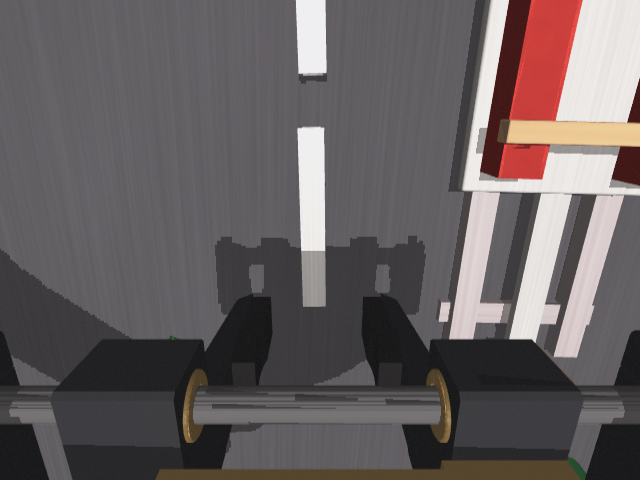

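Alu A at (312,216) measures 151×21 mm at (0.433,-0.107), and the second tube is still ahead of it at (311,36). Pick A.

Emit:
{"name": "drive_tool", "arguments": {
  "commands": [
    {"dx": -0.001,"dy": -0.0037,"dz": 0.04,"wx": 0,"wy": 0,"wz": -0.014,"claw": 0.45},
    {"dx": 0,"dy": 0,"dz": 0.045,"wx": 0,"wy": 0,"wz": 0,"claw": 0.45},
    {"dx": 0,"dy": 0,"dz": 0.045,"wx": 0,"wy": 0,"wz": 0,"claw": 0.45},
    {"dx": 0,"dy": 0,"dz": 0.035,"wx": 0,"wy": 0,"wz": 0,"claw": 0.45},
    {"dx": 0,"dy": 0,"dz": 0,"wx": 0,"wy": 0,"wz": 0,"claw": 0.45},
    {"dx": 0,"dy": 0,"dz": 0,"wx": 0,"wy": 0,"wz": 0,"claw": 0.0},
    {"dx": 0,"dy": 0,"dz": 0,"wx": 0,"wy": 0,"wz": 0,"claw": 0.0},
    {"dx": 0,"dy": 0,"dz": 0,"wx": 0,"wy": 0,"wz": 0,"claw": 0.0},
    {"dx": 0,"dy": 0,"dz": 0,"wx": 0,"wy": 0,"wz": 0,"claw": 0.0},
    {"dx": 0,"dy": 0,"dz": 0,"wx": 0,"wy": 0,"wz": 0,"claw": 0.0}
  ],
  "grip_force": 30
}}

```text
clock: 29.3
tool_pos: [0.4271, -0.1083, 0.0419]
eef_rot: [0.69, 0.724, -0.006, -0.008]
contact_force: [0.5, -0.4, -0.4]
opening: 0.023
```

Emit:
{"name": "drive_tool", "arguments": {
  "commands": [
    {"dx": 0,"dy": 0,"dz": -0.025,"wx": 0,"wy": 0,"wz": 0,"claw": 0.0},
    {"dx": 0,"dy": 0,"dz": -0.04,"wx": 0,"wy": 0,"wz": 0,"claw": 0.0},
    {"dx": 0,"dy": 0,"dz": -0.04,"wx": 0,"wy": 0,"wz": 0,"claw": 0.0},
    {"dx": 0,"dy": 0,"dz": -0.04,"wx": 0,"wy": 0,"wz": 0,"claw": 0.0},
    {"dx": 0,"dy": 0,"dz": -0.04,"wx": 0,"wy": 0,"wz": 0,"claw": 0.0},
    {"dx": 0,"dy": 0,"dz": -0.02,"wx": 0,"wy": 0,"wz": 0,"claw": 0.0}
  ]
}}

```text
clock: 29.9
tool_pos: [0.4319, -0.1087, 0.2494]
eef_rot: [0.69, 0.724, -0.005, -0.007]
contact_force: [1.3, -0.3, -0.8]
opening: 0.003
```

Run:
```python
from h import *
here();plan((.644,.020,.2),90.5,10)
```

```text
t 29.9 p [ 0.4319 -0.1087  0.2494] psi 92.8 z-axis [-0.017  0.002 -1.   ] F [ 1.3 -0.3 -0.8] open 0.003 q [ 0.61  0.54 -0.72  2.05  0.52  0.75 -0.38]
n=10 dx=0.0122 dy=0.0216 dz=0.0049 wz=0.0040
```

The descent stopped at z=0.042: near q6≈0 the joints move too slowly for the rows, so nothing was gripped or touched. I'll straighten the tool and come down more slowly, watching the joints.

Emit:
{"name": "drive_tool", "arguments": {
  "commands": [
    {"dx": 0.001,"dy": 0.0015,"dz": 0.03,"wx": -0.017,"wy": -0.002,"wz": 0,"claw": 0.45},
    {"dx": 0,"dy": 0,"dz": 0.03,"wx": 0,"wy": 0,"wz": 0,"claw": 0.45},
    {"dx": 0,"dy": 0,"dz": 0.03,"wx": 0,"wy": 0,"wz": 0,"claw": 0.45},
    {"dx": 0,"dy": 0,"dz": 0.02,"wx": 0,"wy": 0,"wz": 0,"claw": 0.45},
    {"dx": 0,"dy": 0,"dz": 0.02,"wx": 0,"wy": 0,"wz": 0,"claw": 0.45},
    {"dx": 0,"dy": 0,"dz": 0.02,"wx": 0,"wy": 0,"wz": 0,"claw": 0.45},
    {"dx": 0,"dy": 0,"dz": 0.01,"wx": 0,"wy": 0,"wz": 0,"claw": 0.45},
    {"dx": 0,"dy": 0,"dz": 0.01,"wx": 0,"wy": 0,"wz": 0,"claw": 0.45},
    {"dx": 0,"dy": 0,"dz": 0.0,"wx": 0,"wy": 0,"wz": 0,"claw": 0.45}
  ]
}}

```text
clock: 30.8
tool_pos: [0.4308, -0.1073, 0.0756]
eef_rot: [0.689, 0.725, -0.002, -0.003]
contact_force: [1.2, 0.2, 0.8]
opening: 0.452
```

```bash
python3 -c "
from h import *
here()"
```

```text
t 30.8 p [ 0.4308 -0.1073  0.0756] psi 92.9 z-axis [-0.006  0.001 -1.   ] F [1.2 0.2 0.8] open 0.452 q [ 0.3   0.82 -0.26  2.22  0.99  0.22 -0.81]
```

Emit:
{"name": "drive_tool", "arguments": {
  "commands": [
    {"dx": 0,"dy": 0,"dz": 0.01,"wx": 0,"wy": 0,"wz": 0,"claw": 0.45},
    {"dx": 0,"dy": 0,"dz": 0.01,"wx": 0,"wy": 0,"wz": 0,"claw": 0.45},
    {"dx": 0,"dy": 0,"dz": 0.01,"wx": 0,"wy": 0,"wz": 0,"claw": 0.45},
    {"dx": 0,"dy": 0,"dz": 0.005,"wx": 0,"wy": 0,"wz": 0,"claw": 0.45},
    {"dx": 0,"dy": 0,"dz": 0.005,"wx": 0,"wy": 0,"wz": 0,"claw": 0.45}
  ]
}}

```text
clock: 31.3
tool_pos: [0.4315, -0.1074, 0.0366]
eef_rot: [0.69, 0.724, -0.001, -0.002]
contact_force: [1.4, -0.9, -0.0]
opening: 0.445
```

```bash
python3 -c "
from h import *
here()"
```

```text
t 31.3 p [ 0.4315 -0.1074  0.0366] psi 92.8 z-axis [-0.003  0.001 -1.   ] F [ 1.4 -0.9 -0. ] open 0.445 q [ 0.17  0.9  -0.05  2.23  1.3   0.04 -1.11]
```

Emit:
{"name": "drive_tool", "arguments": {
  "commands": [
    {"dx": 0,"dy": 0.001,"dz": 0.005,"wx": 0,"wy": 0,"wz": 0,"claw": 0.45},
    {"dx": 0,"dy": 0,"dz": 0.005,"wx": 0,"wy": 0,"wz": 0,"claw": 0.45},
    {"dx": 0,"dy": 0,"dz": 0.004,"wx": 0,"wy": 0,"wz": 0,"claw": 0.45},
    {"dx": 0,"dy": 0,"dz": 0.004,"wx": 0,"wy": 0,"wz": 0,"claw": 0.45},
    {"dx": 0,"dy": 0,"dz": 0.004,"wx": 0,"wy": 0,"wz": 0,"claw": 0.45}
  ]
}}

```text
clock: 31.8
tool_pos: [0.4326, -0.1075, 0.0147]
eef_rot: [0.69, 0.724, -0.0, -0.001]
contact_force: [-0.3, -0.4, 0.3]
opening: 0.45
```

```bash
python3 -c "
from h import *
here()"
```

```text
t 31.8 p [ 0.4326 -0.1075  0.0147] psi 92.8 z-axis [-0.003  0.001 -1.   ] F [-0.3 -0.4  0.3] open 0.45 q [ 0.27  0.95 -0.22  2.23  1.69  0.18 -1.5 ]
```

Slow descent works: the tool is vertical at z=0.0147. Grip and lift slowly.

Emit:
{"name": "drive_tool", "arguments": {
  "commands": [
    {"dx": 0,"dy": 0,"dz": 0,"wx": 0,"wy": 0,"wz": 0,"claw": 0.0},
    {"dx": 0,"dy": 0,"dz": 0,"wx": 0,"wy": 0,"wz": 0,"claw": 0.0},
    {"dx": 0,"dy": 0,"dz": 0,"wx": 0,"wy": 0,"wz": 0,"claw": 0.0},
    {"dx": 0,"dy": 0,"dz": 0,"wx": 0,"wy": 0,"wz": 0,"claw": 0.0},
    {"dx": 0,"dy": 0,"dz": 0,"wx": 0,"wy": 0,"wz": 0,"claw": 0.0}
  ],
  "grip_force": 30
}}

```text
clock: 32.3
tool_pos: [0.4323, -0.1073, 0.0145]
eef_rot: [0.689, 0.724, -0.001, -0.002]
contact_force: [0.8, -0.3, 2.5]
opening: 0.218
```

Emit:
{"name": "drive_tool", "arguments": {
  "commands": [
    {"dx": 0,"dy": 0,"dz": -0.005,"wx": 0,"wy": 0,"wz": 0,"claw": 0.0},
    {"dx": 0,"dy": 0,"dz": -0.005,"wx": 0,"wy": 0,"wz": 0,"claw": 0.0},
    {"dx": 0,"dy": 0,"dz": -0.01,"wx": 0,"wy": 0,"wz": 0,"claw": 0.0},
    {"dx": 0,"dy": 0,"dz": -0.01,"wx": 0,"wy": 0,"wz": 0,"claw": 0.0},
    {"dx": 0,"dy": 0,"dz": -0.01,"wx": 0,"wy": 0,"wz": 0,"claw": 0.0},
    {"dx": 0,"dy": 0,"dz": -0.02,"wx": 0,"wy": 0,"wz": 0,"claw": 0.0},
    {"dx": 0,"dy": 0,"dz": -0.02,"wx": 0,"wy": 0,"wz": 0,"claw": 0.0},
    {"dx": 0,"dy": 0,"dz": -0.02,"wx": 0,"wy": 0,"wz": 0,"claw": 0.0},
    {"dx": 0,"dy": 0,"dz": -0.03,"wx": 0,"wy": 0,"wz": 0,"claw": 0.0},
    {"dx": 0,"dy": 0,"dz": -0.03,"wx": 0,"wy": 0,"wz": 0,"claw": 0.0},
    {"dx": 0,"dy": 0,"dz": -0.03,"wx": 0,"wy": 0,"wz": 0,"claw": 0.0},
    {"dx": 0,"dy": 0,"dz": 0,"wx": 0,"wy": 0,"wz": 0,"claw": 0.0}
  ]
}}

```text
clock: 33.5
tool_pos: [0.4344, -0.1075, 0.2068]
eef_rot: [0.69, 0.724, 0.001, 0.0]
contact_force: [0.5, -0.1, -1.7]
opening: 0.225
```

```bash
python3 -c "
from h import *
here();plan((.645,.020,.21),90.5,10)"
```

```text
t 33.5 p [ 0.4344 -0.1075  0.2068] psi 92.8 z-axis [ 0.001  0.001 -1.   ] F [ 0.5 -0.1 -1.7] open 0.225 q [ 0.6   0.62 -0.72  2.11  0.68  0.65 -0.54]
n=10 dx=0.0121 dy=0.0214 dz=-0.0003 wz=0.0040
```

Emit:
{"name": "drive_tool", "arguments": {
  "commands": [
    {"dx": 0.0121,"dy": 0.0214,"dz": 0,"wx": 0,"wy": 0,"wz": 0.004,"claw": 0.0},
    {"dx": 0.0121,"dy": 0.0214,"dz": 0,"wx": 0,"wy": 0,"wz": 0.004,"claw": 0.0},
    {"dx": 0.0121,"dy": 0.0214,"dz": 0,"wx": 0,"wy": 0,"wz": 0.004,"claw": 0.0},
    {"dx": 0.0121,"dy": 0.0214,"dz": 0,"wx": 0,"wy": 0,"wz": 0.004,"claw": 0.0},
    {"dx": 0.0121,"dy": 0.0214,"dz": 0,"wx": 0,"wy": 0,"wz": 0.004,"claw": 0.0},
    {"dx": 0.0121,"dy": 0.0214,"dz": 0,"wx": 0,"wy": 0,"wz": 0.004,"claw": 0.0},
    {"dx": 0.0121,"dy": 0.0214,"dz": 0,"wx": 0,"wy": 0,"wz": 0.004,"claw": 0.0},
    {"dx": 0.0121,"dy": 0.0214,"dz": 0,"wx": 0,"wy": 0,"wz": 0.004,"claw": 0.0},
    {"dx": 0.0121,"dy": 0.0214,"dz": 0,"wx": 0,"wy": 0,"wz": 0.004,"claw": 0.0},
    {"dx": 0.0121,"dy": 0.0214,"dz": 0,"wx": 0,"wy": 0,"wz": 0.004,"claw": 0.0},
    {"dx": 0,"dy": 0,"dz": 0,"wx": 0,"wy": 0,"wz": 0,"claw": 0.0},
    {"dx": 0,"dy": 0,"dz": 0,"wx": 0,"wy": 0,"wz": 0,"claw": 0.0}
  ]
}}

```text
clock: 34.7
tool_pos: [0.6419, 0.0202, 0.2017]
eef_rot: [0.703, 0.711, -0.002, -0.003]
contact_force: [-0.9, -0.8, -1.2]
opening: 0.223
```

Emit:
{"name": "drive_tool", "arguments": {
  "commands": [
    {"dx": 0,"dy": 0,"dz": 0.04,"wx": 0,"wy": 0,"wz": 0,"claw": 0.0},
    {"dx": 0,"dy": 0,"dz": 0.04,"wx": 0,"wy": 0,"wz": 0,"claw": 0.0},
    {"dx": 0,"dy": 0,"dz": 0.025,"wx": 0,"wy": 0,"wz": 0,"claw": 0.0},
    {"dx": 0,"dy": 0,"dz": 0,"wx": 0,"wy": 0,"wz": 0,"claw": 0.0},
    {"dx": 0,"dy": 0,"dz": 0,"wx": 0,"wy": 0,"wz": 0,"claw": 0.0},
    {"dx": 0,"dy": 0,"dz": 0,"wx": 0,"wy": 0,"wz": 0,"claw": 0.0}
  ]
}}

```text
clock: 35.3
tool_pos: [0.6434, 0.0204, 0.1002]
eef_rot: [0.704, 0.71, 0.0, -0.001]
contact_force: [-0.3, -0.1, 0.2]
opening: 0.224
```

```bash
python3 -c "
from h import *
here();plan((.645,.020,.089),90.5,1)
plan((.429,.079,.2),92,12,start=((.645,.02,.2),90.5))"
```

```text
t 35.3 p [0.6434 0.0204 0.1002] psi 90.5 z-axis [-0.002  0.002 -1.   ] F [-0.3 -0.1  0.2] open 0.224 q [ 0.22  0.97 -0.61  1.6   0.71  0.81 -0.69]
n=1 dx=-0.0004 dy=0.0016 dz=0.0112 wz=0.0005
n=12 dx=0.0053 dy=-0.0179 dz=-0.0000 wz=-0.0022
```

Emit:
{"name": "drive_tool", "arguments": {
  "commands": [
    {"dx": 0,"dy": 0.0015,"dz": 0.007,"wx": 0,"wy": 0,"wz": 0,"claw": 0.0},
    {"dx": 0,"dy": 0,"dz": 0.0045,"wx": 0,"wy": 0,"wz": 0,"claw": 0.0},
    {"dx": 0,"dy": 0,"dz": 0,"wx": 0,"wy": 0,"wz": 0,"claw": 0.0},
    {"dx": 0,"dy": 0,"dz": 0,"wx": 0,"wy": 0,"wz": 0,"claw": 0.4},
    {"dx": 0,"dy": 0,"dz": 0,"wx": 0,"wy": 0,"wz": 0,"claw": 0.4},
    {"dx": 0,"dy": 0,"dz": 0,"wx": 0,"wy": 0,"wz": 0,"claw": 0.4},
    {"dx": 0,"dy": 0,"dz": -0.02,"wx": 0,"wy": 0,"wz": 0,"claw": 0.4},
    {"dx": 0,"dy": 0,"dz": -0.04,"wx": 0,"wy": 0,"wz": 0,"claw": 0.4},
    {"dx": 0,"dy": 0,"dz": -0.04,"wx": 0,"wy": 0,"wz": 0,"claw": 0.4},
    {"dx": 0,"dy": 0,"dz": 0,"wx": 0,"wy": 0,"wz": 0,"claw": 0.4}
  ]
}}

```text
clock: 36.3
tool_pos: [0.6476, 0.0218, 0.1925]
eef_rot: [0.704, 0.71, 0.003, 0.001]
contact_force: [0.2, 0.4, -0.6]
opening: 0.4
```

Emit:
{"name": "drive_tool", "arguments": {
  "commands": [
    {"dx": 0.0053,"dy": -0.0179,"dz": 0,"wx": 0,"wy": 0,"wz": -0.0022,"claw": 0.45},
    {"dx": 0.0053,"dy": -0.0179,"dz": 0,"wx": 0,"wy": 0,"wz": -0.0022,"claw": 0.45},
    {"dx": 0.0053,"dy": -0.0179,"dz": 0,"wx": 0,"wy": 0,"wz": -0.0022,"claw": 0.45},
    {"dx": 0.0053,"dy": -0.0179,"dz": 0,"wx": 0,"wy": 0,"wz": -0.0022,"claw": 0.45},
    {"dx": 0.0053,"dy": -0.0179,"dz": 0,"wx": 0,"wy": 0,"wz": -0.0022,"claw": 0.45},
    {"dx": 0.0053,"dy": -0.0179,"dz": 0,"wx": 0,"wy": 0,"wz": -0.0022,"claw": 0.45},
    {"dx": 0.0053,"dy": -0.0179,"dz": 0,"wx": 0,"wy": 0,"wz": -0.0022,"claw": 0.45},
    {"dx": 0.0053,"dy": -0.0179,"dz": 0,"wx": 0,"wy": 0,"wz": -0.0022,"claw": 0.45},
    {"dx": 0.0053,"dy": -0.0179,"dz": 0,"wx": 0,"wy": 0,"wz": -0.0022,"claw": 0.45},
    {"dx": 0.0053,"dy": -0.0179,"dz": 0,"wx": 0,"wy": 0,"wz": -0.0022,"claw": 0.45},
    {"dx": 0.0053,"dy": -0.0179,"dz": 0,"wx": 0,"wy": 0,"wz": -0.0022,"claw": 0.45},
    {"dx": 0.0053,"dy": -0.0179,"dz": 0,"wx": 0,"wy": 0,"wz": -0.0022,"claw": 0.45}
  ]
}}

```text
clock: 37.5
tool_pos: [0.4271, 0.0792, 0.1875]
eef_rot: [0.694, 0.72, -0.001, -0.002]
contact_force: [-0.4, 1.1, 0.1]
opening: 0.449
```

Emit:
{"name": "drive_tool", "arguments": {
  "commands": [
    {"dx": 0,"dy": 0,"dz": 0,"wx": 0,"wy": 0,"wz": 0,"claw": 0.45},
    {"dx": 0,"dy": 0,"dz": 0,"wx": 0,"wy": 0,"wz": 0,"claw": 0.45}
  ]
}}

```text
clock: 37.7
tool_pos: [0.4286, 0.0791, 0.1878]
eef_rot: [0.694, 0.72, -0.001, -0.002]
contact_force: [-0.0, -0.4, -0.5]
opening: 0.452
```

Run:
```python
from h import *
here();d,s=wrist();cv2.imwrite("pics/w8.png",d["color"][:,:,::-1])
for k in(90,120,160): print(k,[b for b in blobs(d,(0,0,k),(180,40,255),.02,800) if b[4]<200])
```

```text
t 37.7 p [0.4286 0.0791 0.1878] psi 92.1 z-axis [-0.004  0.001 -1.   ] F [-0.  -0.4 -0.5] open 0.452 q [ 0.12  0.63 -0.64  2.16  0.7   0.57 -1.  ]
90 [(array([594., 425.]), 0.7193, -0.1451, -87.0, 109, 42), (array([550., 308.]), 0.638, -0.0036, -89.9, 94, 53), (array([623., 318.]), 0.7135, -0.0039, -89.6, 147, 26), (array([521., 227.]), 0.6193, 0.0506, -89.4, 162, 146), (array([632.,  99.]), 0.6558, 0.1813, -72.6, 66, 18), (array([560.,  65.]), 0.5998, 0.1983, -89.6, 92, 88), (array([480.,  71.]), 0.5406, 0.1991, 86.0, 86, 25)]
120 [(array([550., 308.]), 0.638, -0.0036, -89.9, 94, 53), (array([623., 319.]), 0.7135, -0.0044, -89.5, 146, 25), (array([520., 225.]), 0.6203, 0.0499, -89.6, 161, 144), (array([314., 211.]), 0.4254, 0.08, -86.8, 151, 21), (array([632.,  99.]), 0.6559, 0.181, -72.6, 65, 18), (array([514.,  65.]), 0.5672, 0.1977, -89.5, 90, 22)]
160 [(array([537., 304.]), 0.6269, 0.0038, -89.8, 79, 31), (array([623., 319.]), 0.7136, -0.0052, -89.5, 144, 25), (array([524., 232.]), 0.6206, 0.0418, -89.6, 143, 143), (array([313., 226.]), 0.4254, 0.0804, -86.7, 149, 20), (array([632.,  99.]), 0.6559, 0.181, -72.6, 63, 18), (array([514.,  65.]), 0.5672, 0.198, -89.5, 89, 22)]
```

View pics/w8.png

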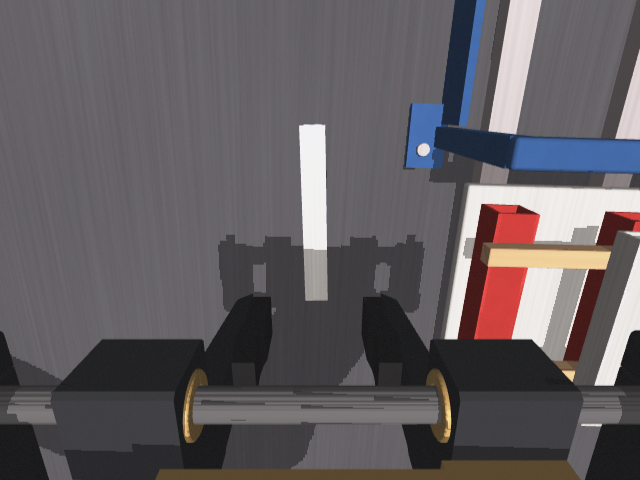

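Alu B is at (314,211), 151×21 mm at (0.425,0.080). Alu A lies across the sticks at right. Descend slowly.

Emit:
{"name": "drive_tool", "arguments": {
  "commands": [
    {"dx": 0.001,"dy": -0.003,"dz": 0.03,"wx": 0,"wy": 0,"wz": -0.019,"claw": 0.45},
    {"dx": 0,"dy": 0,"dz": 0.03,"wx": 0,"wy": 0,"wz": 0,"claw": 0.45},
    {"dx": 0,"dy": 0,"dz": 0.02,"wx": 0,"wy": 0,"wz": 0,"claw": 0.45},
    {"dx": 0,"dy": 0,"dz": 0.02,"wx": 0,"wy": 0,"wz": 0,"claw": 0.45},
    {"dx": 0,"dy": 0,"dz": 0.01,"wx": 0,"wy": 0,"wz": 0,"claw": 0.45},
    {"dx": 0,"dy": 0,"dz": 0.01,"wx": 0,"wy": 0,"wz": 0,"claw": 0.45},
    {"dx": 0,"dy": 0,"dz": 0.01,"wx": 0,"wy": 0,"wz": 0,"claw": 0.45},
    {"dx": 0,"dy": 0,"dz": 0.01,"wx": 0,"wy": 0,"wz": 0,"claw": 0.45},
    {"dx": 0,"dy": 0,"dz": 0.0,"wx": 0,"wy": 0,"wz": 0,"claw": 0.45},
    {"dx": 0,"dy": 0,"dz": 0.0,"wx": 0,"wy": 0,"wz": 0,"claw": 0.45}
  ]
}}

```text
clock: 38.75
tool_pos: [0.4259, 0.0807, 0.0481]
eef_rot: [0.687, 0.726, -0.001, -0.003]
contact_force: [-0.0, -0.6, 0.1]
opening: 0.447
```

```bash
python3 -c "
from h import *
here();plan((.4256,.080,.0145),93.2,1)"
```

```text
t 38.75 p [0.4259 0.0807 0.0481] psi 93.1 z-axis [-0.005  0.002 -1.   ] F [-0.  -0.6  0.1] open 0.447 q [-0.25  0.87 -0.06  2.27  1.4   0.04 -1.64]
n=1 dx=-0.0007 dy=-0.0003 dz=0.0336 wz=-0.0009
```

Emit:
{"name": "drive_tool", "arguments": {
  "commands": [
    {"dx": 0,"dy": 0,"dz": 0.005,"wx": 0,"wy": 0,"wz": 0,"claw": 0.45},
    {"dx": 0,"dy": 0,"dz": 0.005,"wx": 0,"wy": 0,"wz": 0,"claw": 0.45},
    {"dx": 0,"dy": 0,"dz": 0.005,"wx": 0,"wy": 0,"wz": 0,"claw": 0.45},
    {"dx": 0,"dy": 0,"dz": 0.005,"wx": 0,"wy": 0,"wz": 0,"claw": 0.45},
    {"dx": 0,"dy": 0,"dz": 0.005,"wx": 0,"wy": 0,"wz": 0,"claw": 0.45},
    {"dx": 0,"dy": 0,"dz": 0.004,"wx": 0,"wy": 0,"wz": 0,"claw": 0.45},
    {"dx": 0,"dy": 0,"dz": 0.004,"wx": 0,"wy": 0,"wz": 0,"claw": 0.45},
    {"dx": 0,"dy": 0,"dz": 0.0,"wx": 0,"wy": 0,"wz": 0,"claw": 0.45}
  ]
}}

```text
clock: 39.55
tool_pos: [0.4249, 0.0802, 0.0161]
eef_rot: [0.688, 0.726, -0.001, -0.003]
contact_force: [-0.1, -0.2, -0.3]
opening: 0.446
```

```bash
python3 -c "
from h import *
here();plan((.4256,.080,.0145),93.2,1)"
```

```text
t 39.55 p [0.4249 0.0802 0.0161] psi 93.1 z-axis [-0.006  0.001 -1.   ] F [-0.1 -0.2 -0.3] open 0.446 q [-0.11  0.95 -0.29  2.26  1.77  0.24 -2.01]
n=1 dx=-0.0003 dy=0.0007 dz=0.0016 wz=-0.0013
```

Emit:
{"name": "drive_tool", "arguments": {
  "commands": [
    {"dx": 0,"dy": 0,"dz": 0.001,"wx": 0,"wy": 0,"wz": 0,"claw": 0.0},
    {"dx": 0,"dy": 0,"dz": 0,"wx": 0,"wy": 0,"wz": 0,"claw": 0.0},
    {"dx": 0,"dy": 0,"dz": 0,"wx": 0,"wy": 0,"wz": 0,"claw": 0.0},
    {"dx": 0,"dy": 0,"dz": 0,"wx": 0,"wy": 0,"wz": 0,"claw": 0.0},
    {"dx": 0,"dy": 0,"dz": 0,"wx": 0,"wy": 0,"wz": 0,"claw": 0.0}
  ],
  "grip_force": 30
}}

```text
clock: 40.05
tool_pos: [0.4251, 0.0804, 0.0156]
eef_rot: [0.687, 0.726, -0.001, -0.002]
contact_force: [-0.3, -0.2, 0.8]
opening: 0.224
```

Emit:
{"name": "drive_tool", "arguments": {
  "commands": [
    {"dx": 0,"dy": 0,"dz": -0.005,"wx": 0,"wy": 0,"wz": 0,"claw": 0.0},
    {"dx": 0,"dy": 0,"dz": -0.005,"wx": 0,"wy": 0,"wz": 0,"claw": 0.0},
    {"dx": 0,"dy": 0,"dz": -0.01,"wx": 0,"wy": 0,"wz": 0,"claw": 0.0},
    {"dx": 0,"dy": 0,"dz": -0.01,"wx": 0,"wy": 0,"wz": 0,"claw": 0.0},
    {"dx": 0,"dy": 0,"dz": -0.01,"wx": 0,"wy": 0,"wz": 0,"claw": 0.0},
    {"dx": 0,"dy": 0,"dz": -0.02,"wx": 0,"wy": 0,"wz": 0,"claw": 0.0},
    {"dx": 0,"dy": 0,"dz": -0.02,"wx": 0,"wy": 0,"wz": 0,"claw": 0.0},
    {"dx": 0,"dy": 0,"dz": -0.02,"wx": 0,"wy": 0,"wz": 0,"claw": 0.0},
    {"dx": 0,"dy": 0,"dz": -0.03,"wx": 0,"wy": 0,"wz": 0,"claw": 0.0},
    {"dx": 0,"dy": 0,"dz": -0.03,"wx": 0,"wy": 0,"wz": 0,"claw": 0.0},
    {"dx": 0,"dy": 0,"dz": -0.03,"wx": 0,"wy": 0,"wz": 0,"claw": 0.0},
    {"dx": 0,"dy": 0,"dz": 0,"wx": 0,"wy": 0,"wz": 0,"claw": 0.0}
  ]
}}

```text
clock: 41.25
tool_pos: [0.4276, 0.0808, 0.2055]
eef_rot: [0.688, 0.726, 0.001, -0.0]
contact_force: [0.4, 1.3, -1.1]
opening: 0.226
```

Run:
```python
from h import *
here();plan((.598,.020,.21),90.5,10)
t=snapshot("top");print([b for b in blobs(t,(0,0,150),(180,45,255),.094,40,(240,170,360,260))])
```

```text
t 41.25 p [0.4276 0.0808 0.2055] psi 93.1 z-axis [ 0.002  0.002 -1.   ] F [ 0.4  1.3 -1.1] open 0.226 q [ 0.17  0.61 -0.72  2.15  0.69  0.63 -0.99]
n=10 dx=-0.0067 dy=0.0168 dz=-0.0005 wz=0.0046
[(array([293., 215.]), 0.6025, 0.0188, -89.6, 84, 49), (array([307., 209.]), 0.6075, -0.0213, 85.4, 332, 140), (array([343., 171.]), 0.7302, -0.1499, 85.4, 97, 13)]
```

Emit:
{"name": "drive_tool", "arguments": {
  "commands": [
    {"dx": -0.0067,"dy": 0.0167,"dz": 0,"wx": 0,"wy": 0,"wz": 0.0046,"claw": 0.0},
    {"dx": -0.0067,"dy": 0.0167,"dz": 0,"wx": 0,"wy": 0,"wz": 0.0046,"claw": 0.0},
    {"dx": -0.0067,"dy": 0.0167,"dz": 0,"wx": 0,"wy": 0,"wz": 0.0046,"claw": 0.0},
    {"dx": -0.0067,"dy": 0.0167,"dz": 0,"wx": 0,"wy": 0,"wz": 0.0046,"claw": 0.0},
    {"dx": -0.0067,"dy": 0.0167,"dz": 0,"wx": 0,"wy": 0,"wz": 0.0046,"claw": 0.0},
    {"dx": -0.0067,"dy": 0.0167,"dz": 0,"wx": 0,"wy": 0,"wz": 0.0046,"claw": 0.0},
    {"dx": -0.0067,"dy": 0.0167,"dz": 0,"wx": 0,"wy": 0,"wz": 0.0046,"claw": 0.0},
    {"dx": -0.0067,"dy": 0.0167,"dz": 0,"wx": 0,"wy": 0,"wz": 0.0046,"claw": 0.0},
    {"dx": -0.0067,"dy": 0.0167,"dz": 0,"wx": 0,"wy": 0,"wz": 0.0046,"claw": 0.0},
    {"dx": -0.0067,"dy": 0.0167,"dz": 0,"wx": 0,"wy": 0,"wz": 0.0046,"claw": 0.0},
    {"dx": 0,"dy": 0,"dz": 0,"wx": 0,"wy": 0,"wz": 0,"claw": 0.0},
    {"dx": 0,"dy": 0,"dz": 0,"wx": 0,"wy": 0,"wz": 0,"claw": 0.0}
  ]
}}

```text
clock: 42.5
tool_pos: [0.594, 0.0189, 0.2002]
eef_rot: [0.704, 0.71, -0.003, -0.003]
contact_force: [-0.7, 0.1, 0.1]
opening: 0.224
```

Emit:
{"name": "drive_tool", "arguments": {
  "commands": [
    {"dx": 0,"dy": 0,"dz": 0.04,"wx": 0,"wy": 0,"wz": 0,"claw": 0.0},
    {"dx": 0,"dy": 0,"dz": 0.04,"wx": 0,"wy": 0,"wz": 0,"claw": 0.0},
    {"dx": 0,"dy": 0,"dz": 0.015,"wx": 0,"wy": 0,"wz": 0,"claw": 0.0},
    {"dx": 0,"dy": 0,"dz": 0,"wx": 0,"wy": 0,"wz": 0,"claw": 0.0},
    {"dx": 0,"dy": 0,"dz": 0,"wx": 0,"wy": 0,"wz": 0,"claw": 0.0}
  ]
}}

```text
clock: 43.0
tool_pos: [0.5951, 0.0196, 0.1077]
eef_rot: [0.704, 0.711, -0.001, -0.002]
contact_force: [1.1, 0.4, -1.1]
opening: 0.226
```

```bash
python3 -c "
from h import *
here();plan((.597,.020,.09),90.5,1)"
```

```text
t 43.0 p [0.5951 0.0196 0.1077] psi 90.6 z-axis [-0.004  0.001 -1.   ] F [ 1.1  0.4 -1.1] open 0.226 q [ 0.24  0.92 -0.63  1.75  0.76  0.74 -0.79]
n=1 dx=0.0004 dy=0.0019 dz=0.0177 wz=0.0011
```

Emit:
{"name": "drive_tool", "arguments": {
  "commands": [
    {"dx": 0,"dy": 0.001,"dz": 0.012,"wx": 0,"wy": 0,"wz": 0,"claw": 0.0},
    {"dx": 0,"dy": 0,"dz": 0.005,"wx": 0,"wy": 0,"wz": 0,"claw": 0.0},
    {"dx": 0,"dy": 0,"dz": 0.001,"wx": 0,"wy": 0,"wz": 0,"claw": 0.0},
    {"dx": 0,"dy": 0,"dz": 0,"wx": 0,"wy": 0,"wz": 0,"claw": 0.3},
    {"dx": 0,"dy": 0,"dz": 0,"wx": 0,"wy": 0,"wz": 0,"claw": 0.3},
    {"dx": 0,"dy": 0,"dz": 0,"wx": 0,"wy": 0,"wz": 0,"claw": 0.3},
    {"dx": 0,"dy": 0,"dz": -0.02,"wx": 0,"wy": 0,"wz": 0,"claw": 0.3},
    {"dx": 0,"dy": 0,"dz": -0.04,"wx": 0,"wy": 0,"wz": 0,"claw": 0.3},
    {"dx": 0,"dy": 0,"dz": -0.04,"wx": 0,"wy": 0,"wz": 0,"claw": 0.3},
    {"dx": 0,"dy": 0,"dz": -0.04,"wx": 0,"wy": 0,"wz": 0,"claw": 0.3},
    {"dx": 0,"dy": 0,"dz": 0,"wx": 0,"wy": 0,"wz": 0,"claw": 0.3},
    {"dx": 0,"dy": 0,"dz": 0,"wx": 0,"wy": 0,"wz": 0,"claw": 0.3}
  ]
}}

```text
clock: 44.2
tool_pos: [0.5966, 0.0186, 0.2293]
eef_rot: [0.704, 0.71, -0.001, -0.001]
contact_force: [0.7, 0.0, -0.6]
opening: 0.302
```

Run:
```python
from h import *
here();plan((.622,-.28,.23),90.5,10)
d,s=wrist();cv2.imwrite("pics/w9.png",d["color"][:,:,::-1])
```

```text
t 44.2 p [0.5966 0.0186 0.2293] psi 90.5 z-axis [-0.003  0.    -1.   ] F [ 0.7  0.  -0.6] open 0.302 q [ 0.3   0.77 -0.75  1.66  0.61  0.97 -0.66]
n=10 dx=-0.0299 dy=0.0023 dz=-0.0001 wz=-0.0000
```

View pics/w9.png

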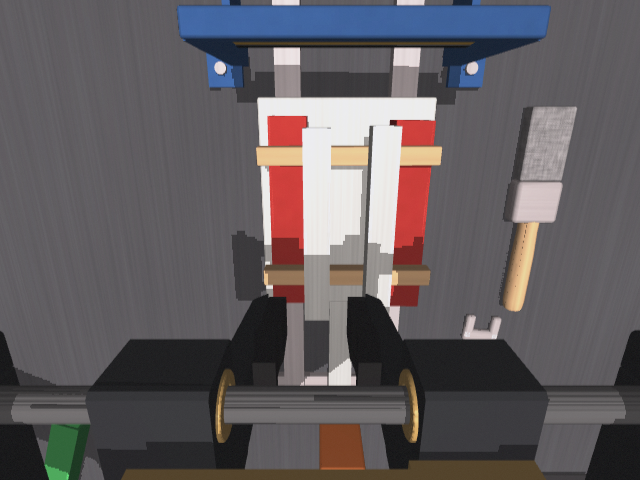

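The load looks right: steels at (288,210) and (415,210), sticks at (348,156) and (346,275), alu at (316,215) and (383,215), all clear. Next the plate and spray-can positions for the push.

Run:
```python
from h import *
t=snapshot("top")
print("can cap",onplane(t,[(415,175)],.17).round(3), onplane(pickle.load(open("pics/top0.pkl","rb")),[(403,190),(420,192)],.0).round(3))
print("plate",blobs(t,(8,180,150),(19,255,255),.096,15,(355,185,385,225)))
```

```text
can cap [[ 0.678 -0.357]] [[ 0.685 -0.346]
 [ 0.674 -0.401]]
plate [(array([370., 203.]), 0.6207, -0.2243, -4.6, 42, 15)]
```

Emit:
{"name": "drive_tool", "arguments": {
  "commands": [
    {"dx": -0.0285,"dy": 0.0025,"dz": 0,"wx": 0,"wy": 0,"wz": 0,"claw": 0.0},
    {"dx": -0.0285,"dy": 0.0025,"dz": 0,"wx": 0,"wy": 0,"wz": 0,"claw": 0.0},
    {"dx": -0.0285,"dy": 0.0025,"dz": 0,"wx": 0,"wy": 0,"wz": 0,"claw": 0.0},
    {"dx": -0.0285,"dy": 0.0025,"dz": 0,"wx": 0,"wy": 0,"wz": 0,"claw": 0.0},
    {"dx": -0.0285,"dy": 0.0025,"dz": 0,"wx": 0,"wy": 0,"wz": 0,"claw": 0.0},
    {"dx": -0.0285,"dy": 0.0025,"dz": 0,"wx": 0,"wy": 0,"wz": 0,"claw": 0.0},
    {"dx": -0.0285,"dy": 0.0025,"dz": 0,"wx": 0,"wy": 0,"wz": 0,"claw": 0.0},
    {"dx": -0.0285,"dy": 0.0025,"dz": 0,"wx": 0,"wy": 0,"wz": 0,"claw": 0.0},
    {"dx": -0.0285,"dy": 0.0025,"dz": 0,"wx": 0,"wy": 0,"wz": 0,"claw": 0.0},
    {"dx": -0.0285,"dy": 0.0025,"dz": 0,"wx": 0,"wy": 0,"wz": 0,"claw": 0.0},
    {"dx": 0,"dy": 0,"dz": 0,"wx": 0,"wy": 0,"wz": 0,"claw": 0.0},
    {"dx": 0,"dy": 0,"dz": 0,"wx": 0,"wy": 0,"wz": 0,"claw": 0.0}
  ]
}}

```text
clock: 45.5
tool_pos: [0.623, -0.266, 0.2265]
eef_rot: [0.704, 0.71, -0.002, -0.003]
contact_force: [0.8, 1.3, 0.4]
opening: 0.005
```

Run:
```python
from h import *
here();d,s=wrist()
print("plate",blobs(d,(8,180,90),(19,255,255),.096,200))
plan((.623,-.263,.066),90.5,1)
```

```text
t 45.5 p [ 0.623  -0.266   0.2265] psi 90.5 z-axis [-0.008  0.002 -1.   ] F [0.8 1.3 0.4] open 0.005 q [ 0.69  0.88 -0.76  1.39  0.63  1.13 -0.15]
plate []
n=1 dx=0.0015 dy=-0.0004 dz=0.1611 wz=0.0016
```

Emit:
{"name": "drive_tool", "arguments": {
  "commands": [
    {"dx": 0.003,"dy": 0,"dz": 0.03,"wx": -0.008,"wy": 0,"wz": 0,"claw": 0.0},
    {"dx": 0,"dy": 0,"dz": 0.03,"wx": 0,"wy": 0,"wz": 0,"claw": 0.0},
    {"dx": 0,"dy": 0,"dz": 0.03,"wx": 0,"wy": 0,"wz": 0,"claw": 0.0},
    {"dx": 0,"dy": 0,"dz": 0.03,"wx": 0,"wy": 0,"wz": 0,"claw": 0.0},
    {"dx": 0,"dy": 0,"dz": 0.03,"wx": 0,"wy": 0,"wz": 0,"claw": 0.0},
    {"dx": 0,"dy": 0,"dz": 0.01,"wx": 0,"wy": 0,"wz": 0,"claw": 0.0},
    {"dx": 0,"dy": 0,"dz": 0,"wx": 0,"wy": 0,"wz": 0,"claw": 0.0},
    {"dx": 0,"dy": 0,"dz": 0,"wx": 0,"wy": 0,"wz": 0,"claw": 0.0}
  ]
}}

```text
clock: 46.35
tool_pos: [0.6251, -0.262, 0.0697]
eef_rot: [0.704, 0.711, 0.002, 0.001]
contact_force: [0.8, -0.2, 0.2]
opening: 0.004
```

```bash
python3 -c "
from h import *
here();plan((.622,-.25,.066),90.5,1)"
```

```text
t 46.35 p [ 0.6251 -0.262   0.0697] psi 90.6 z-axis [ 0.005  0.001 -1.   ] F [ 0.8 -0.2  0.2] open 0.004 q [ 0.65  1.06 -0.66  1.5   0.78  0.86 -0.27]
n=1 dx=0.0121 dy=-0.0030 dz=0.0037 wz=0.0012
```

Emit:
{"name": "drive_tool", "arguments": {
  "commands": [
    {"dx": 0.004,"dy": -0.002,"dz": 0.002,"wx": 0,"wy": 0,"wz": 0,"claw": 0.0},
    {"dx": 0.004,"dy": 0,"dz": 0,"wx": 0,"wy": 0,"wz": 0,"claw": 0.0},
    {"dx": 0.003,"dy": 0,"dz": 0,"wx": 0,"wy": 0,"wz": 0,"claw": 0.0},
    {"dx": 0.003,"dy": 0,"dz": 0,"wx": 0,"wy": 0,"wz": 0,"claw": 0.0},
    {"dx": 0.003,"dy": 0,"dz": 0,"wx": 0,"wy": 0,"wz": 0,"claw": 0.0},
    {"dx": 0.003,"dy": 0,"dz": 0,"wx": 0,"wy": 0,"wz": 0,"claw": 0.0},
    {"dx": 0.004,"dy": 0,"dz": 0,"wx": 0,"wy": 0,"wz": 0,"claw": 0.0},
    {"dx": 0.005,"dy": 0,"dz": 0,"wx": 0,"wy": 0,"wz": 0,"claw": 0.0},
    {"dx": 0.006,"dy": 0,"dz": 0,"wx": 0,"wy": 0,"wz": 0,"claw": 0.0},
    {"dx": 0.006,"dy": 0,"dz": 0,"wx": 0,"wy": 0,"wz": 0,"claw": 0.0},
    {"dx": 0.006,"dy": 0,"dz": 0,"wx": 0,"wy": 0,"wz": 0,"claw": 0.0},
    {"dx": 0.006,"dy": 0,"dz": 0,"wx": 0,"wy": 0,"wz": 0,"claw": 0.0}
  ]
}}

```text
clock: 47.55
tool_pos: [0.6218, -0.2093, 0.0666]
eef_rot: [0.704, 0.71, 0.001, 0.001]
contact_force: [0.3, -2.6, 1.0]
opening: 0.004
```

Emit:
{"name": "drive_tool", "arguments": {
  "commands": [
    {"dx": 0.006,"dy": 0,"dz": 0,"wx": 0,"wy": 0,"wz": 0,"claw": 0.0},
    {"dx": 0.006,"dy": 0,"dz": 0,"wx": 0,"wy": 0,"wz": 0,"claw": 0.0},
    {"dx": 0.006,"dy": 0,"dz": 0,"wx": 0,"wy": 0,"wz": 0,"claw": 0.0},
    {"dx": 0.006,"dy": 0,"dz": 0,"wx": 0,"wy": 0,"wz": 0,"claw": 0.0},
    {"dx": 0.006,"dy": 0,"dz": 0,"wx": 0,"wy": 0,"wz": 0,"claw": 0.0},
    {"dx": 0.006,"dy": 0,"dz": 0,"wx": 0,"wy": 0,"wz": 0,"claw": 0.0},
    {"dx": 0.006,"dy": 0,"dz": 0,"wx": 0,"wy": 0,"wz": 0,"claw": 0.0},
    {"dx": 0.006,"dy": 0,"dz": 0,"wx": 0,"wy": 0,"wz": 0,"claw": 0.0},
    {"dx": 0.006,"dy": 0,"dz": 0,"wx": 0,"wy": 0,"wz": 0,"claw": 0.0},
    {"dx": 0.006,"dy": 0,"dz": 0,"wx": 0,"wy": 0,"wz": 0,"claw": 0.0},
    {"dx": 0.004,"dy": 0,"dz": 0,"wx": 0,"wy": 0,"wz": 0,"claw": 0.0},
    {"dx": 0.002,"dy": 0,"dz": 0,"wx": 0,"wy": 0,"wz": 0,"claw": 0.0}
  ]
}}

```text
clock: 48.75
tool_pos: [0.621, -0.1429, 0.0664]
eef_rot: [0.704, 0.711, 0.001, 0.001]
contact_force: [1.6, -2.9, 1.8]
opening: 0.007
```

Run:
```python
from h import *
here();t=snapshot("scene");cv2.imwrite("pics/s1.png",cv2.resize(t["color"][150:330,230:470,::-1],None,fx=3,fy=3,interpolation=cv2.INTER_CUBIC))
t=snapshot("top");print("red",blobs(t,(0,150,60),(6,255,255),.06,50,(150,180,340,260)),"plate",blobs(t,(8,180,150),(19,255,255),.096,15,(280,185,385,225)))
```

```text
t 48.75 p [ 0.621  -0.1429  0.0664] psi 90.6 z-axis [ 0.003  0.001 -1.   ] F [ 1.6 -2.9  1.8] open 0.007 q [ 0.48  1.02 -0.63  1.63  0.8   0.76 -0.51]
red [(array([263., 231.]), 0.5681, 0.1142, 90.0, 67, 33), (array([283., 229.]), 0.5683, 0.0532, -3.6, 29, 25), (array([262., 198.]), 0.6757, 0.115, -89.6, 68, 22), (array([282., 198.]), 0.6678, 0.0519, -3.6, 33, 29)] plate []
```

View pics/s1.png

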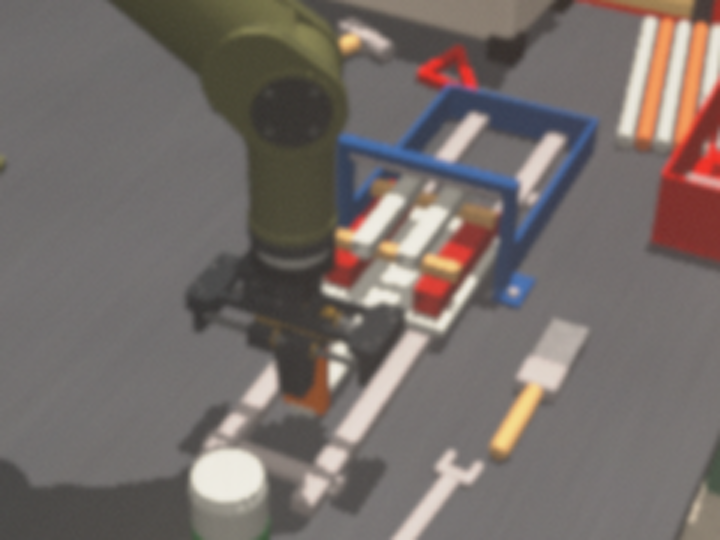

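The load is intact at (410,220), with the flap riding up over it. Push on.

Emit:
{"name": "drive_tool", "arguments": {
  "commands": [
    {"dx": 0.004,"dy": 0,"dz": 0,"wx": 0,"wy": 0,"wz": 0,"claw": 0.0},
    {"dx": 0.006,"dy": 0,"dz": 0,"wx": 0,"wy": 0,"wz": 0,"claw": 0.0},
    {"dx": 0.006,"dy": 0,"dz": 0,"wx": 0,"wy": 0,"wz": 0,"claw": 0.0},
    {"dx": 0.006,"dy": 0,"dz": 0,"wx": 0,"wy": 0,"wz": 0,"claw": 0.0},
    {"dx": 0.006,"dy": 0,"dz": 0,"wx": 0,"wy": 0,"wz": 0,"claw": 0.0},
    {"dx": 0.006,"dy": 0,"dz": 0,"wx": 0,"wy": 0,"wz": 0,"claw": 0.0},
    {"dx": 0.006,"dy": 0,"dz": 0,"wx": 0,"wy": 0,"wz": 0,"claw": 0.0},
    {"dx": 0.006,"dy": 0,"dz": 0,"wx": 0,"wy": 0,"wz": 0,"claw": 0.0},
    {"dx": 0.006,"dy": 0,"dz": 0,"wx": 0,"wy": 0,"wz": 0,"claw": 0.0},
    {"dx": 0.006,"dy": 0,"dz": 0,"wx": 0,"wy": 0,"wz": 0,"claw": 0.0},
    {"dx": 0.006,"dy": 0,"dz": 0,"wx": 0,"wy": 0,"wz": 0,"claw": 0.0},
    {"dx": 0.006,"dy": 0,"dz": 0,"wx": 0,"wy": 0,"wz": 0,"claw": 0.0}
  ]
}}

```text
clock: 50.05
tool_pos: [0.6201, -0.0735, 0.0664]
eef_rot: [0.704, 0.71, 0.001, 0.001]
contact_force: [-2.2, -3.5, -2.3]
opening: 0.005
```

Emit:
{"name": "drive_tool", "arguments": {
  "commands": [
    {"dx": 0.006,"dy": 0,"dz": 0,"wx": 0,"wy": 0,"wz": 0,"claw": 0.0},
    {"dx": 0.006,"dy": 0,"dz": 0,"wx": 0,"wy": 0,"wz": 0,"claw": 0.0},
    {"dx": 0.006,"dy": 0,"dz": 0,"wx": 0,"wy": 0,"wz": 0,"claw": 0.0},
    {"dx": 0.006,"dy": 0,"dz": 0,"wx": 0,"wy": 0,"wz": 0,"claw": 0.0},
    {"dx": 0.006,"dy": 0,"dz": 0,"wx": 0,"wy": 0,"wz": 0,"claw": 0.0},
    {"dx": 0.006,"dy": 0,"dz": 0,"wx": 0,"wy": 0,"wz": 0,"claw": 0.0},
    {"dx": 0.006,"dy": 0,"dz": 0,"wx": 0,"wy": 0,"wz": 0,"claw": 0.0},
    {"dx": 0.006,"dy": 0,"dz": 0,"wx": 0,"wy": 0,"wz": 0,"claw": 0.0},
    {"dx": 0.006,"dy": 0,"dz": 0,"wx": 0,"wy": 0,"wz": 0,"claw": 0.0},
    {"dx": 0.006,"dy": 0,"dz": 0,"wx": 0,"wy": 0,"wz": 0,"claw": 0.0},
    {"dx": 0.006,"dy": 0,"dz": 0,"wx": 0,"wy": 0,"wz": 0,"claw": 0.0},
    {"dx": 0.006,"dy": 0,"dz": 0,"wx": 0,"wy": 0,"wz": 0,"claw": 0.0}
  ]
}}

```text
clock: 51.25
tool_pos: [0.6198, -0.0014, 0.0665]
eef_rot: [0.704, 0.71, 0.001, 0.001]
contact_force: [-2.8, -4.1, -0.5]
opening: 0.005
```

Emit:
{"name": "drive_tool", "arguments": {
  "commands": [
    {"dx": 0.006,"dy": 0,"dz": 0,"wx": 0,"wy": 0,"wz": 0,"claw": 0.0},
    {"dx": 0.006,"dy": 0,"dz": 0,"wx": 0,"wy": 0,"wz": 0,"claw": 0.0},
    {"dx": 0.006,"dy": 0,"dz": 0,"wx": 0,"wy": 0,"wz": 0,"claw": 0.0},
    {"dx": 0.006,"dy": 0,"dz": 0,"wx": 0,"wy": 0,"wz": 0,"claw": 0.0},
    {"dx": 0.006,"dy": 0,"dz": 0,"wx": 0,"wy": 0,"wz": 0,"claw": 0.0},
    {"dx": 0.005,"dy": 0,"dz": 0,"wx": 0,"wy": 0,"wz": 0,"claw": 0.0},
    {"dx": 0.003,"dy": 0,"dz": 0,"wx": 0,"wy": 0,"wz": 0,"claw": 0.0},
    {"dx": 0,"dy": 0,"dz": 0,"wx": 0,"wy": 0,"wz": 0,"claw": 0.0}
  ]
}}

```text
clock: 52.05
tool_pos: [0.6202, 0.0377, 0.0669]
eef_rot: [0.704, 0.711, 0.003, 0.001]
contact_force: [-0.1, 0.2, 0.1]
opening: 0.003
```

Emit:
{"name": "drive_tool", "arguments": {
  "commands": [
    {"dx": 0.003,"dy": 0,"dz": 0,"wx": 0,"wy": 0,"wz": 0,"claw": 0.0},
    {"dx": 0.004,"dy": 0,"dz": 0,"wx": 0,"wy": 0,"wz": 0,"claw": 0.0},
    {"dx": 0.004,"dy": 0,"dz": 0,"wx": 0,"wy": 0,"wz": 0,"claw": 0.0},
    {"dx": 0.003,"dy": 0,"dz": 0,"wx": 0,"wy": 0,"wz": 0,"claw": 0.0},
    {"dx": 0.003,"dy": 0,"dz": 0,"wx": 0,"wy": 0,"wz": 0,"claw": 0.0},
    {"dx": 0.002,"dy": 0,"dz": 0,"wx": 0,"wy": 0,"wz": 0,"claw": 0.0}
  ]
}}

```text
clock: 52.65
tool_pos: [0.6197, 0.055, 0.0667]
eef_rot: [0.704, 0.71, 0.001, 0.001]
contact_force: [1.0, -3.7, 4.1]
opening: 0.008
```

Emit:
{"name": "drive_tool", "arguments": {
  "commands": [
    {"dx": 0.002,"dy": 0,"dz": 0,"wx": 0,"wy": 0,"wz": 0,"claw": 0.0},
    {"dx": 0.002,"dy": 0,"dz": 0,"wx": 0,"wy": 0,"wz": 0,"claw": 0.0},
    {"dx": 0.002,"dy": 0,"dz": 0,"wx": 0,"wy": 0,"wz": 0,"claw": 0.0}
  ]
}}

```text
clock: 52.95
tool_pos: [0.6197, 0.0549, 0.0667]
eef_rot: [0.705, 0.709, -0.002, 0.004]
contact_force: [1.1, -14.0, 8.7]
opening: 0.006
```

Run:
```python
from h import *
here();t=snapshot("top")
print("red",blobs(t,(0,150,60),(6,255,255),.06,30,(150,180,340,260)))
```

```text
t 52.95 p [0.6197 0.0549 0.0667] psi 90.3 z-axis [ 0.003 -0.009 -1.   ] F [  1.1 -14.    8.7] open 0.006 q [ 0.15  0.99 -0.58  1.68  0.79  0.72 -0.85]
red [(array([176., 238.]), 0.5661, 0.3891, -1.0, 30, 16), (array([197., 237.]), 0.5663, 0.322, 90.0, 82, 33), (array([220., 235.]), 0.5665, 0.2488, -2.1, 32, 28), (array([196., 204.]), 0.6731, 0.3225, -89.1, 83, 20), (array([220., 203.]), 0.6667, 0.2469, -1.9, 34, 32)]
```

Run:
```python
from h import *
t=snapshot("scene");a=cv2.resize(t["color"][150:290,280:460,::-1],None,fx=4,fy=4,interpolation=cv2.INTER_CUBIC)[:, :400*2]
t=snapshot("top");pickle.dump(t,open("pics/top9.pkl","wb"));b=cv2.resize(t["color"][165:275,145:345,::-1],(720,396)[:2],interpolation=cv2.INTER_CUBIC)
im=np.vstack([cv2.resize(a,(360,280)),np.zeros((0,360,3),np.uint8)])
c=np.zeros((600,720,3),np.uint8);c[:280*1,:360]=im;c[204:,:]=np.where(c[204:]>0,c[204:],0);c=np.vstack([cv2.resize(a,(460,358))[:200+0+0+4],]) if 0 else c
c=np.zeros((600,720,3),np.uint8);c[:330,:424]=cv2.resize(a,(424,330));c[330:,:491]=cv2.resize(b,(491,270));cv2.imwrite("pics/f1.png",c)
```

```text
(no output)
```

View pics/f1.png

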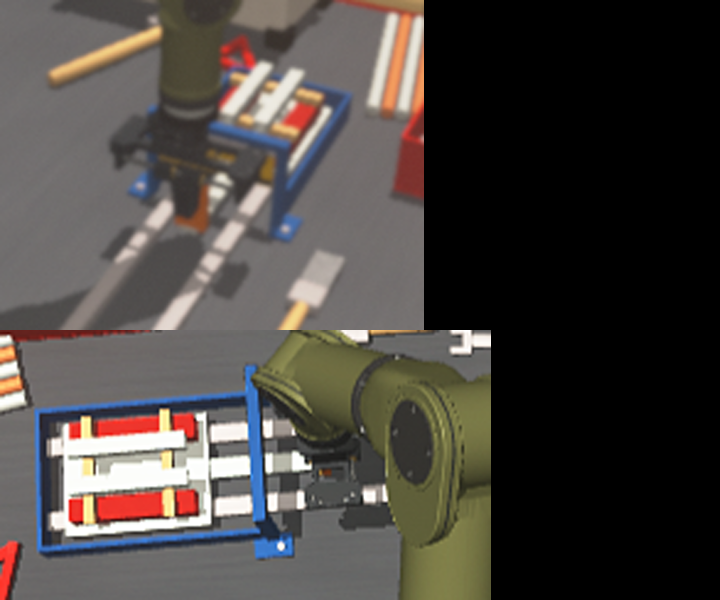

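Run:
```python
from h import *
a=pickle.load(open("pics/top0.pkl","rb"));b=pickle.load(open("pics/top9.pkl","rb"))
# deck lower edge corners px from composites: scale 491/200, offset (145,165)
f=lambda u,v:(145+u*200/491,165+(v-330)*110/270)
p=[f(65,537),f(210,527),f(66,426),f(207,413)];q=onplane(b,p,.03);print(q.round(3).tolist(),"mid y",q[:,1].mean())
w=[f(52,545),f(50,412)];print("end wall inner @z.03/.045",onplane(b,w,.045).round(3).tolist())
h=cv2.cvtColor(b["color"],cv2.COLOR_RGB2HSV)
```

```text
[[0.539, 0.41], [0.537, 0.224], [0.688, 0.407], [0.691, 0.222]] mid y 0.3157902220067266
end wall inner @z.03/.045 [[0.527, 0.423], [0.704, 0.423]]
```

Emit:
{"name": "drive_tool", "arguments": {
  "commands": [
    {"dx": 0.003,"dy": 0,"dz": 0,"wx": 0,"wy": 0,"wz": 0,"claw": 0.0},
    {"dx": 0,"dy": 0,"dz": 0,"wx": 0,"wy": 0,"wz": 0,"claw": 0.0}
  ]
}}

```text
clock: 53.3
tool_pos: [0.6196, 0.0548, 0.0667]
eef_rot: [0.706, 0.708, -0.004, 0.006]
contact_force: [0.2, -17.0, 9.0]
opening: 0.003
```

17 N with no motion means the end stop, and the travel of about 0.297 from the starting offset agrees. Back off and retreat.

Emit:
{"name": "drive_tool", "arguments": {
  "commands": [
    {"dx": -0.01,"dy": 0,"dz": 0,"wx": 0,"wy": 0,"wz": 0,"claw": 0.0},
    {"dx": -0.02,"dy": 0,"dz": 0,"wx": 0,"wy": 0,"wz": 0,"claw": 0.0},
    {"dx": -0.02,"dy": 0,"dz": 0,"wx": 0,"wy": 0,"wz": 0,"claw": 0.0},
    {"dx": -0.02,"dy": 0,"dz": 0,"wx": 0,"wy": 0,"wz": 0,"claw": 0.0},
    {"dx": 0,"dy": 0,"dz": -0.03,"wx": 0,"wy": 0,"wz": 0,"claw": 0.0},
    {"dx": 0,"dy": 0,"dz": -0.04,"wx": 0,"wy": 0,"wz": 0,"claw": 0.0},
    {"dx": 0,"dy": 0,"dz": -0.04,"wx": 0,"wy": 0,"wz": 0,"claw": 0.0},
    {"dx": 0,"dy": 0,"dz": -0.04,"wx": 0,"wy": 0,"wz": 0,"claw": 0.0},
    {"dx": -0.03,"dy": -0.02,"dz": 0,"wx": 0,"wy": 0,"wz": 0,"claw": 0.0},
    {"dx": -0.03,"dy": -0.03,"dz": 0,"wx": 0,"wy": 0,"wz": 0,"claw": 0.0},
    {"dx": -0.02,"dy": -0.02,"dz": 0,"wx": 0,"wy": 0,"wz": 0,"claw": 0.0},
    {"dx": 0,"dy": 0,"dz": 0,"wx": 0,"wy": 0,"wz": 0,"claw": 0.0}
  ]
}}

```text
clock: 54.5
tool_pos: [0.5466, -0.0896, 0.2155]
eef_rot: [0.705, 0.709, -0.001, -0.0]
contact_force: [0.3, -0.5, 0.1]
opening: 0.003
```

Run:
```python
from h import *
here();t=snapshot("top");b=t["color"][165:285,145:345,::-1];s=snapshot("scene")["color"][150:290,300:480,::-1]
print("plate",blobs(t,(8,150,100),(19,255,255),.096,15,(265,185,385,225)))
c=np.zeros((600,560,3),np.uint8);c[:300,:500]=cv2.resize(b,(500,300),interpolation=cv2.INTER_CUBIC);c[300:,:386]=cv2.resize(s,(386,300),interpolation=cv2.INTER_CUBIC);cv2.imwrite("pics/f2.png",c)
```

```text
t 54.5 p [ 0.5466 -0.0896  0.2155] psi 90.3 z-axis [-0.001 -0.001 -1.   ] F [ 0.3 -0.5  0.1] open 0.003 q [ 0.51  0.73 -0.75  1.8   0.64  0.87 -0.54]
plate [(array([275., 214.]), 0.6088, 0.0722, 7.5, 58, 17)]
```

View pics/f2.png

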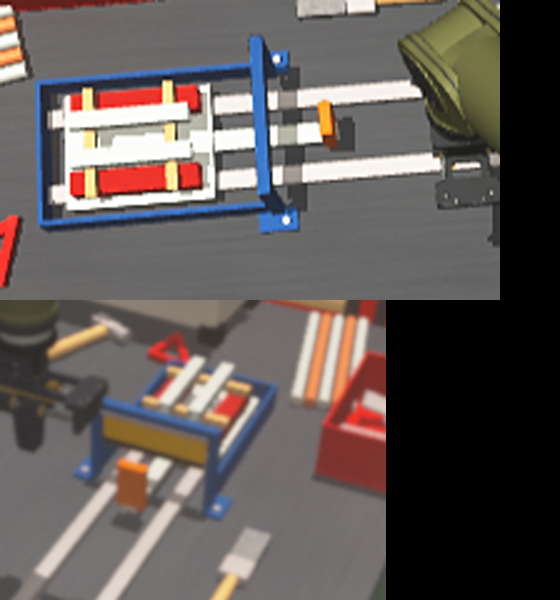

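The carriage is home at (140,145) with the load square on it. The yellow flap hangs shut at (155,437), and the gripper is clear.

```bash
python3 -c "
from h import *
print(r.finish_job());here()"
```

```text
the job is handed in; nothing more can be done
None
the job is handed in; nothing more can be done
```

The job is done and handed in at about 55 s on the robot clock; no verdict was reported. The two steel tubes lie about 100 mm apart on the deck. The two sticks cross them about 49 mm ahead of and behind the deck's centre, and the two aluminium tubes that were there lie side by side on the sticks. I then pushed the carriage slowly through the flap.

**Last checks:**
- **Home:** the carriage did not move under 17 N of push, after about 0.297 m of travel. That fits the 0.31 m stop if it started about 0.013 m in.
- **Load and flap:** the final top and scene pictures show the load intact and square in the bay, the flap hanging shut behind it, and the gripper clear.
- **Disagreement:** a rough pixel reading put the bay's end wall at y≈0.423 m, about 15 mm short of what the stop position implies. I put it down to coarse pixel picks and trusted the force.

**What did not go straight through:**
- The first try at an aluminium tube stopped short, because the joints moved too slowly for that descent. Nothing was touched, and a slower descent worked.
- The front stick was set down about 30 mm short of its place to keep the gripper clear of the gate, then slid forward with the fingertips.
- I viewed 15 pictures, one over the 14 budgeted.

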